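# Key a canister lid onto its pin and press it home

### The job

The lid of the steel ingredient canister is lying loose on its rubber seal, turned the wrong way. With a fingertip push the lid round until the notch in its edge stands over the pin on the canister's rim, then press the lid down until it is fully home, flat on the rim. The lid must not be lifted off the canister, and leave the bottle, the tin and the bowl alone.

Things in the scene. Friction and masses are not known exactly. Their poses are not given: they have to be found in the camera images.
- canister: Round steel canister fixed to the bench, 154 mm diameter, 184 mm foot. Place and yaw vary. Origin: centre of its underside; +x points from its axis to the pin. In its mouth a springy rubber seal carries the lid 8 mm above the rim; with the notch over the pin a push of 7 to 9 N straight down on the lid starts to sink the seal, which stays where it is pushed.
- rim (a point): Centre of the canister's open rim, on its axis, 110 mm above the bench, axes as the canister's.
- pin (a point): Top of the upright round-topped steel pin, 8 mm diameter, 86 mm from the canister's axis, on a dark ear 26 mm wide that sticks out to 118 mm from the axis just below the rim. The pin's top is 7 mm above the rim, 1 mm below the underside of the raised lid: the lid turns freely above it but cannot go down unless the notch is over the pin.
- lid: Loose steel lid, 0.4-0.55 kg. Flange 182 mm diameter, 5 mm thick; a smooth plug (138 mm, 28 deep) centres it in the mouth with 2 mm play. Turns either way (1-3 N sideways on its post) and stops when not pushed. Origin: centre of the flange's underside, 8 mm above the rim at the start, level with the rim when home. +x points to its notch, -x to its post. Starts 40 degrees or more off the pin.
- notch (a point): Middle of the notch in the lid's edge, at the flange's upper face, 86 mm from the lid's centre. The notch is 18 mm wide, open at the edge and 12 mm deep, so the lid goes down if the notch is within about 4 mm of the pin (3 degrees).
- post (a point): Centre, half-way up, of the black upright post by which the lid is pushed round: 14 mm diameter, 25 mm tall (its foot 13 mm below this point on the flange's upper face, its top 12 mm above), 62 mm from the lid's centre, opposite the notch.
- knob_top (a point): Centre of the flat top of the black round knob in the middle of the lid, 40 mm diameter, top 27 mm above the flange's underside: a good place to press straight down.
- sauce_bottle: Amber sauce bottle, 64 mm diameter, 190 mm tall, standing on the bench; to be left alone. Origin: centre of its underside.
- tin: Food tin with a yellow label, 74 mm diameter, 110 mm tall, standing on the bench; to be left alone. Origin: centre of its underside.
- bowl: Small steel bowl, 110 mm across, 50 mm tall, standing on the bench; to be left alone. Origin: centre of its underside.
Things that resemble listed ones, but are neither listed nor needed, are in the scene too. There is more than one size of the canister; the job needs the smallest.

How it is judged (in metres and radians):
On the way:
1. the notch is turned over the pin (horizontal distance between notch and pin below 0.009 m), for 0.1 s.
At the end, for the whole second after the job is handed in: The lid rests fully down on the canister's rim (underside within 2 mm of the rim, centred within 4 mm, tilted less than 0.025 rad), its notch round the pin (centres within 9 mm), at rest (z of lid in the frame of rim below 0.002 m and horizontal distance between notch and pin below 0.009 m and horizontal distance between lid and rim below 0.004 m and angle between lid's own z axis and vertical below 0.025 rad and linear speed of lid below 0.01 m/s); the robot touches nothing.
It fails at once if the lid is lifted more than 12 mm above where it lay on the seal (z of lid in the frame of rim above 0.02 m).
It fails at once if the sauce bottle is moved more than 20 mm or tipped (distance of sauce_bottle from where it was at the start of the episode above 0.02 m or angle between sauce_bottle's own z axis and vertical above 0.3 rad).
It fails at once if the tin is moved more than 20 mm or tipped (distance of tin from where it was at the start of the episode above 0.02 m or angle between tin's own z axis and vertical above 0.3 rad).
It fails at once if the bowl is moved more than 20 mm or tipped (distance of bowl from where it was at the start of the episode above 0.02 m or angle between bowl's own z axis and vertical above 0.3 rad).
It also fails if it takes over 64 s, if anything falls off the work surface, if the arm or the gripper's body presses on something with over 40 N, if the wrist force passes 120 N, or if a joint passes its speed limit or range.

### The arm

A 6-joint arm with a two-finger parallel gripper is mounted at the origin on the work surface. World frame = base frame: x ahead of the robot, y to its left, z up, the work surface at z = 0. Lengths are in m, angles in degrees, forces in N, time in s.
With the tool pointing down it reaches from about 0.4 to 0.825 m from the base axis. Payload 7 kg.
Tool frame: the origin (TCP) lies midway between the tips of the shut fingers; the grasp point (between the pads) lies 19 mm behind it (r.hold_point_z is the distance from the TCP to the grasp point, in m); x points along the fingers, y is the direction in which the jaws open and shut, and the axes are right-handed (so a half turn about x gives the same grasp; the last joint's range is limited). The gripper opens to 88 mm and grips with 3 to 60 N. Pads are 19 mm wide; open, the fingers measure 130 mm over their backs; the gripper's body (78 mm by 193 mm) begins 47 mm behind the grasp point.
Start: joints at [-55.686, 20.546, 0.682, 0, -70.136, -16.507], TCP at [0.206, -0.643, 0.196] pointing down, gripper open.
Joint ranges: [-176.03, 176.03], [-82.01, 121.73], [-58.28, 71.71], [-173.87, 95.51], [-174.79, -0.11], [-173.66, 173.66]. Speed limits (degrees/s): [136.94, 136.94, 172.46, 180, 180, 180].

### API

Orientations are given as [roll, pitch, yaw] about the fixed x, y, z axes, in that order (R = Rz(yaw) Ry(pitch) Rx(roll)).
In Python, from plant import r, viewer, order gives the robot as it stands. The module is installed in compiled form; this text tells all that it offers.
- The arm moves only by the shell command python3 -m creep 'ROWS' [FORCE]. ROWS is JSON, a list of rows, each an object of numbers: "ax", "ay", "az": the turn, a rotation vector about the tool's x, y, z in degrees; "tx", "ty", "tz": the shift along the tool's x, y, z in m; "fingers": the finger opening in m, from 0 to 0.0876. A call has 1 to 5 rows; each row is the pose to reach, as a shift and turn from the pose commanded when the call began, along the tool's axes at that moment; what a row does not reach only later rows make up. A row lasts 1/10 s, in which the tool goes at most 50 mm and 8.59 degrees, less where a joint would pass 70% of its speed; a pose out of reach is approached as far as the arm can. A call with a gripper value outside its range is refused whole. The fingers move at their own pace and stop on an object; FORCE is the grip in N (left out, the last holds). Time passes only in rows, so rows that repeat a pose let the fingers close. It gives the time, the measured TCP pose, the force and the opening at its end, in the units of the state.
- r.get_state(): the state, without advancing time (a new reading comes with each control period).
- viewer.capture(name): name is "scene" or "top"; returns a dict with "pixels" (384x512x3 uint8, blue, green, red), "depth" (384x512 float32, m along the optical axis (not along the pixel's ray), 0 where there is no reading), "fx", "fy", "cx", "cy" (pixels), "rvec" (rotation vector, rad) and "tvec" (3), from world to camera coordinates, as OpenCV has them. Camera axes: x right, y down, z forward; pixel columns grow to the right and rows downward; lengths in m; the calibration is good to about 2 mm. A picture is of the moment at which its call begins.
- order.close_job(): hands the job in, once; it reports no verdict.
The state is a dict: "time_s": time; "joints": joint angles; "qd": joint speeds; "joint_torque": joint torques, N m; "tcp_pos": TCP position; "eef_rot": TCP orientation; "contact_force": force on the tool from outside, world axes, zero at the start; "moment": the same for the moment, N m; "gripper_width": finger opening in m.
Only numpy, scipy, OpenCV 4.12 (cv2) and the standard library are available. Lean on these libraries where they do the work, as an engineer would, in place of code of your own. Each camera call takes 0.05 s, during which the arm holds its last target.

## Working session

There is one attempt and no reset: what is moved stays moved. The work goes in short steps, Python scripts to look and compute and a shell command to move; the robot and the scene stay as the last step left them, time stands still between calls to the robot, and variables do not carry over. Pictures are saved under pics/ and viewed, and the job is handed in when it is done.

```bash
mkdir -p pics; cat > h.py <<'E'
import numpy as np, cv2
from plant import r, viewer, order
def cap(n):
    c=viewer.capture(n); R=cv2.Rodrigues(np.array(c["rvec"],float))[0]; c["R"]=R; c["t"]=np.array(c["tvec"],float).ravel(); return c
def cloud(c):
    d=c["depth"]; v,u=np.indices(d.shape)
    P=np.stack([(u-c["cx"])/c["fx"]*d,(v-c["cy"])/c["fy"]*d,d],-1)
    W=(P-c["t"])@c["R"]; W[d==0]=np.nan; return W
def proj(c,p):
    q=c["R"]@np.array(p)+c["t"]; return q[0]/q[2]*c["fx"]+c["cx"],q[1]/q[2]*c["fy"]+c["cy"]
E
python3 - <<'E'
from h import *
for n in("scene","top"):
    c=cap(n); cv2.imwrite(f"pics/{n}0.png",c["pixels"]); print(n,c["fx"],-c["R"].T@c["t"])
s=r.get_state(); print(s)
E
```

```text
scene 395.935963666831 [1.22345357 0.15343406 1.21639356]
top 362.33447414867317 [ 0.37473619 -0.00768132  1.27934267]
{'time_s': 0.1, 'joints': array([-5.56869748e+01,  2.05879918e+01,  6.40969985e-01, -1.85536543e-02,
       -7.01382780e+01, -1.65081182e+01]), 'qd': array([ 0.0076424 , -0.1020548 ,  0.21815278,  0.04959744, -0.11943566,
        0.0627946 ]), 'joint_torque': array([-8.82161476e-04, -5.84164131e+01,  2.93751687e+01,  7.01550320e+00,
        1.01953375e-02, -4.88337776e-05]), 'tcp_pos': array([ 0.20624007, -0.64221176,  0.1950212 ]), 'eef_rot': array([ 94.95268507,  89.91293453, 112.75127543]), 'contact_force': array([-0.01009516, -1.13361906, -0.25283148]), 'moment': array([0.01300871, 0.04359388, 0.01590113]), 'gripper_width': 0.08765167438337976}
```

View pics/scene0.png

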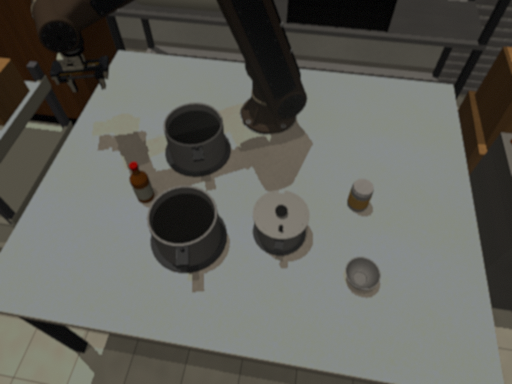

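View pics/top0.png

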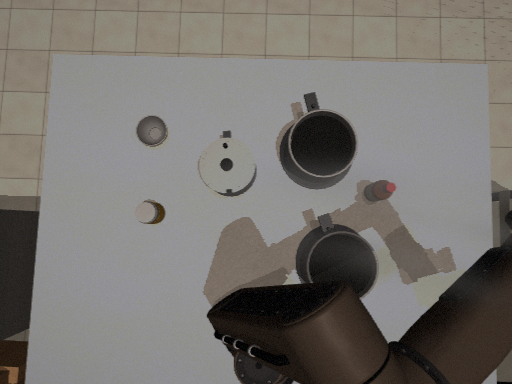

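The top view shows three canister candidates: a lidded one at (227,165), an open one at (318,145) and another open one at (338,258). The lidded one is the smallest and the only one with a lid. Its ear is at about (227,134), the post at (225,146), the knob at (226,165) and the notch at (229,190). In the scene view the lidded one is at (281,215), the bowl at (363,274), the tin at (360,195) and the bottle at (141,183). I'll check my choice in a crop and measure.

```bash
python3 - <<'E'
from h import *
c=cap("top"); W=cloud(c)
cv2.imwrite("pics/crop1.png",cv2.resize(c["pixels"][120:205,185:270],None,fx=7,fy=7,interpolation=cv2.INTER_CUBIC))
def blob(zlo,zhi,u0,u1,v0,v1):
    m=np.zeros(W.shape[:2],bool); m[v0:v1,u0:u1]=1
    m&=(W[...,2]>zlo)&(W[...,2]<zhi); return m
m=blob(.112,.132,185,270,120,205)
cn=max(cv2.findContours(m.astype(np.uint8),0,1)[0],key=cv2.contourArea)
p=np.array([W[v,u] for u,v in cn[:,0]]);print("flange z",np.median(W[m][:,2]),cv2.minEnclosingCircle(p[:,:2].astype(np.float32)),m.sum())
z=np.nan_to_num(W[125:200,190:262,2]); 
k=blob(.134,.2,190,262,125,200); n,l,st,ce=cv2.connectedComponentsWithStats(k.astype(np.uint8))
for i in range(1,n): print(st[i],W[l==i].mean(0))
# dark blobs
g=c["pixels"].max(2); 
d=(g<70); d[:,:190]=0;d[:,262:]=0;d[:125]=0;d[200:]=0
n,l,st,ce=cv2.connectedComponentsWithStats(d.astype(np.uint8))
for i in range(1,n):
    if st[i][4]>5: print("dark",st[i],ce[i],np.nanmedian(W[l==i],axis=0))
for nm,u0,u1,v0,v1 in(("bowl",130,172,110,150),("tin",130,170,195,228),("bottle",360,400,175,205)):
    b=blob(.02,.25,u0,u1,v0,v1); q=W[b]; print(nm,q.min(0),q.max(0))
E
```

```text
flange z 0.12211727863447361 ((0.5590968132019043, 0.11996178328990936), 0.09136778116226196) 2290
[223 143   5   5  19] [0.61922584 0.12605749 0.14491101]
[221 158  12  13 122] [0.55853433 0.1194703  0.14396724]
dark [224 131   6   6  33] [226.63636364 133.72727273] [0.66437661 0.12651077 0.10520667]
dark [223 143   5   5  18] [224.72222222 145.16666667] [0.61819323 0.12695926 0.14634348]
dark [221 158  11  13 115] [225.99130435 164.10434783] [0.5579355  0.12126171 0.14405152]
dark [220 182  31  14 106] [235.43396226 191.38679245] [0.480882   0.10112927 0.00587937]
bowl [0.63192878 0.34430536 0.02007092] [0.73945253 0.44984828 0.05431614]
tin [0.36341819 0.34328391 0.02076138] [0.43586289 0.41652019 0.11484977]
bottle [ 0.46276575 -0.41179985  0.02000696] [ 0.52455926 -0.35133438  0.19341626]
```

View pics/crop1.png

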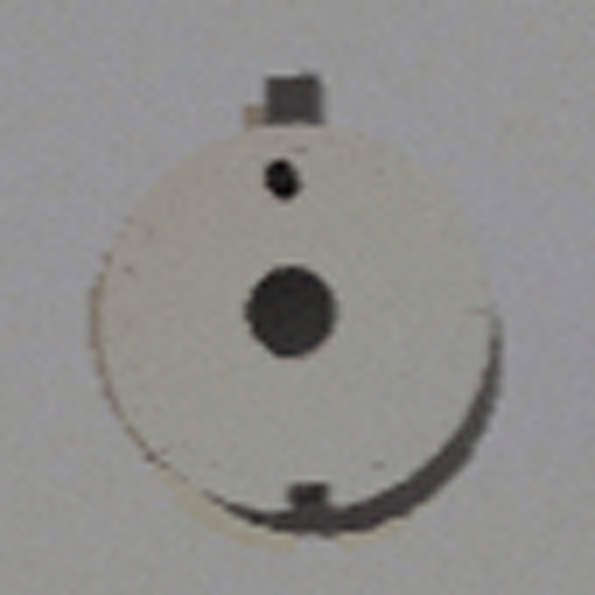

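```bash
cat >> h.py <<'E'
from scipy.spatial.transform import Rotation as Ro
def ray(c,u,v,z):
    d=c["R"].T@np.array([(u-c["cx"])/c["fx"],(v-c["cy"])/c["fy"],1]); o=-c["R"].T@c["t"]
    return o+d*(z-o[2])/d[2]
def pose():
    s=r.get_state(); return s,Ro.from_euler("xyz",s["eef_rot"],degrees=True).as_matrix()
def row(p,yang):
    """row for TCP at p, tool x down, tool y at world angle yang (deg)"""
    s,R=pose(); a=np.radians(yang); y=np.array([np.cos(a),np.sin(a),0]); x=np.array([0,0,-1.])
    T=np.column_stack([x,y,np.cross(x,y)])
    return np.round(R.T@(np.array(p)-s["tcp_pos"]),4),np.round(np.degrees(Ro.from_matrix(R.T@T).as_rotvec()),2)
def stat():
    s,R=pose(); print("t",s["time_s"],"tcp",s["tcp_pos"].round(4),"yang",np.degrees(np.arctan2(R[1,1],R[0,1])).round(2),"xz",R[2].round(3),"F",s["contact_force"].round(2),"w",s["gripper_width"].round(4),"q",s["joints"].round(1))
E
python3 - <<'E'
from h import *
stat()
for n in("top","scene"):
    c=cap(n); 
    if n=="top":
        pts=dict(ear=(226.64,133.73,.108),post=(224.72,145.17,.148),knob=(226,164.1,.145),notch=(185+308/7-.5,120+497/7-.5,.123))
        q={k:ray(c,*v) for k,v in pts.items()}
        for k in q: print(k,q[k].round(4))
        C=q["knob"]
        for k in q: d=q[k]-C; print(k,np.hypot(*d[:2]).round(4),np.degrees(np.arctan2(d[1],d[0])).round(2))
    else:
        W=cloud(c); 
        cv2.imwrite("pics/crops1.png",cv2.resize(c["pixels"][180:260,240:325],None,fx=7,fy=7,interpolation=cv2.INTER_CUBIC))
        print("knob reproj",proj(c,C))
E
```

```text
Traceback (most recent call last):
  File "h.py", line 23, in stat
    s,R=pose(); print("t",s["time_s"],"tcp",s["tcp_pos"].round(4),"yang",np.degrees(np.arctan2(R[1,1],R[0,1])).round(2),"xz",R[2].round(3),"F",s["contact_force"].round(2),"w",s["gripper_width"].round(4),"q",s["joints"].round(1))
                                                                                                                                                                               ^^^^^^^^^^^^^^^^^^^^^^^^
AttributeError: 'float' object has no attribute 'round'
```

```bash
sed -i 's/s\["gripper_width"\].round(4)/round(s["gripper_width"],4)/' h.py
python3 - <<'E'
from h import *
stat()
for n in("top","scene"):
    c=cap(n); 
    if n=="top":
        pts=dict(ear=(226.64,133.73,.108),post=(224.72,145.17,.148),knob=(226,164.1,.145),notch=(185+308/7-.5,120+497/7-.5,.123))
        q={k:ray(c,*v) for k,v in pts.items()}
        for k in q: print(k,q[k].round(4))
        C=q["knob"]
        for k in q: d=q[k]-C; print(k,np.hypot(*d[:2]).round(4),np.degrees(np.arctan2(d[1],d[0])).round(2))
    else:
        W=cloud(c); 
        cv2.imwrite("pics/crops1.png",cv2.resize(c["pixels"][180:260,240:325],None,fx=7,fy=7,interpolation=cv2.INTER_CUBIC))
        print("knob reproj",proj(c,C))
E
```

```text
t 0.15 tcp [ 0.2062 -0.6423  0.1951] yang 107.8 xz [-1.     0.001 -0.   ] F [ 0.04 -0.43  0.14] w 0.0877 q [-55.7  20.6   0.6  -0.  -70.1 -16.5]
ear [0.6645 0.127  0.108 ]
post [0.6175 0.127  0.148 ]
knob [0.5574 0.121  0.145 ]
notch [0.4756 0.1122 0.123 ]
ear 0.1073 3.2
post 0.0604 5.76
knob 0.0 0.0
notch 0.0823 -173.84
knob reproj (np.float64(280.4262269720443), np.float64(208.11332957522018))
```

View pics/crops1.png

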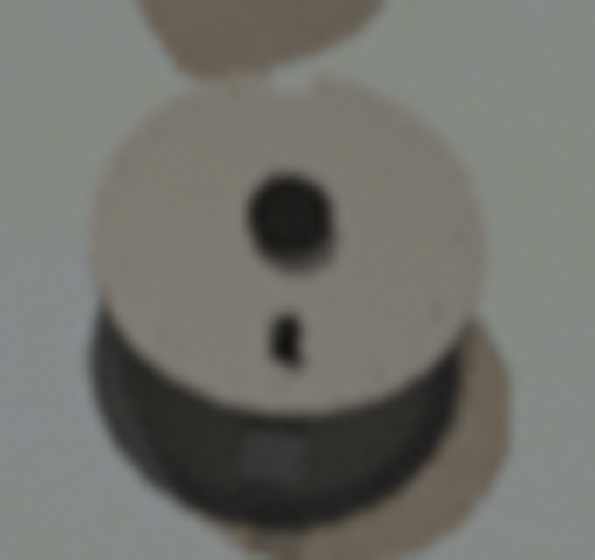

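Scene crop: the knob is at (289,210), the post at (287,330) and the dark ear at (275,450). This agrees with the top view to within about 1 px. The pin direction is about 3°, the post about 5.8° and the notch about -174°, so the lid must turn about +177° CCW. I'll straddle the post with the fingers and sweep it round.

```bash
python3 - <<'E'
from h import *
print(row([.206,-.643,.30],107.8)); print(row([.619,.127,.30],95.8)); print(row([.619,.127,.20],95.8))
E
```

```text
(array([-0.1046, -0.0004, -0.0005]), array([ 0.  , -0.01, -0.05]))
(array([-0.1042,  0.6065,  0.6282]), array([ 1.2e+01, -1.0e-02, -5.0e-02]))
(array([-0.0042,  0.6064,  0.6282]), array([ 1.2e+01, -1.0e-02, -5.0e-02]))
```

```bash
python3 -m creep '[{"tx":-0.05,"fingers":0.03},{"tx":-0.1,"fingers":0.03},{"tx":-0.104,"ty":0.03,"tz":0.03,"fingers":0.03},{"tx":-0.104,"ty":0.06,"tz":0.06,"fingers":0.03},{"tx":-0.104,"ty":0.09,"tz":0.09,"ax":3,"fingers":0.03}]'; python3 - <<'E'
from h import *
stat();print(row([.619,.127,.30],95.8))
E
```

```text
t 0.25 tcp [ 0.2063 -0.6424  0.1954] yang 107.8 xz [-1.     0.001 -0.   ] F [-0.04  0.13 -0.44] w 0.0872 q [-55.7  20.6   0.7  -0.  -70.1 -16.5]
(array([-0.1042,  0.6065,  0.6282]), array([ 1.2e+01, -1.0e-02, -5.0e-02]))invalid input
```

```bash
python3 -m creep '[{"ax":0,"ay":0,"az":0,"tx":-0.05,"ty":0,"tz":0,"fingers":0.03}]'; echo "rc $?"; python3 -c "
from h import *
stat()"
```

```text
time_s: 0.35
tcp_pos: [0.2051, -0.6387, 0.2384]
eef_rot: [94.5, 89.2, 112.2]
contact_force: [0.5, -1.0, -1.0]
gripper_width: 0.084
rc 0
t 0.35 tcp [ 0.2051 -0.6387  0.2384] yang 107.77 xz [-1.     0.014 -0.001] F [ 0.54 -1.05 -0.97] w 0.084 q [-55.7  19.5   4.7  -0.2 -76.  -16.5]
```

The mover needs every key in each row, so I'll write them in full.

```bash
python3 -m creep '[{"ax":0,"ay":0,"az":0,"tx":-0.05,"ty":0,"tz":0,"fingers":0.03},{"ax":0,"ay":0,"az":0,"tx":-0.055,"ty":0.03,"tz":0.03,"fingers":0.03},{"ax":0,"ay":0,"az":0,"tx":-0.055,"ty":0.06,"tz":0.06,"fingers":0.03},{"ax":2,"ay":0,"az":0,"tx":-0.055,"ty":0.09,"tz":0.09,"fingers":0.03},{"ax":4,"ay":0,"az":0,"tx":-0.055,"ty":0.12,"tz":0.12,"fingers":0.03}]'; python3 -c "
from h import *
stat();print(row([.619,.127,.30],95.8))"
```

```text
time_s: 0.85
tcp_pos: [0.2843, -0.4902, 0.3008]
eef_rot: [0.6, 90.0, 14.3]
contact_force: [0.6, -0.5, -0.5]
gripper_width: 0.0449
t 0.85 tcp [ 0.2843 -0.4902  0.3008] yang 103.7 xz [-1.  0.  0.] F [ 0.64 -0.45 -0.5 ] w 0.0449 q [-40.1   7.4  -3.3  -0.  -79.3 -36.2]
(array([0.0009, 0.5204, 0.4714]), array([ 7.9 ,  0.01, -0.  ]))
```

```bash
python3 -m creep '[{"ax":2,"ay":0,"az":0,"tx":0,"ty":0.036,"tz":0.033,"fingers":0.03},{"ax":4,"ay":0,"az":0,"tx":0,"ty":0.072,"tz":0.066,"fingers":0.03},{"ax":6,"ay":0,"az":0,"tx":0,"ty":0.108,"tz":0.098,"fingers":0.03},{"ax":8,"ay":0,"az":0,"tx":0,"ty":0.144,"tz":0.13,"fingers":0.03},{"ax":8,"ay":0,"az":0,"tx":0,"ty":0.18,"tz":0.163,"fingers":0.03}]'; python3 -c "
from h import *
stat();print(row([.619,.127,.30],95.8))"
```

```text
time_s: 1.35
tcp_pos: [0.3996, -0.2762, 0.3012]
eef_rot: [-14.5, 90.0, -8.7]
contact_force: [1.0, -1.3, -0.0]
gripper_width: 0.0299
t 1.35 tcp [ 0.3996 -0.2762  0.3012] yang 95.73 xz [-1.    -0.     0.001] F [ 1.02 -1.3  -0.  ] w 0.0299 q [-11.4  -0.8 -12.1  -0.  -78.7 -72.9]
(array([0.0013, 0.3793, 0.2585]), array([-0.07,  0.04,  0.01]))
```

```bash
python3 -m creep '[{"ax":0,"ay":0,"az":0,"tx":0,"ty":0.04,"tz":0.027,"fingers":0.03},{"ax":0,"ay":0,"az":0,"tx":0,"ty":0.08,"tz":0.055,"fingers":0.03},{"ax":0,"ay":0,"az":0,"tx":0,"ty":0.12,"tz":0.082,"fingers":0.03},{"ax":0,"ay":0,"az":0,"tx":0,"ty":0.16,"tz":0.109,"fingers":0.03},{"ax":0,"ay":0,"az":0,"tx":0,"ty":0.2,"tz":0.136,"fingers":0.03}]'; python3 -c "
from h import *
stat();print(row([.619,.127,.25],95.8))"
```

```text
time_s: 1.85
tcp_pos: [0.5148, -0.0632, 0.3012]
eef_rot: [11.0, 90.0, 16.8]
contact_force: [1.0, -1.4, -0.1]
gripper_width: 0.0301
t 1.85 tcp [ 0.5148 -0.0632  0.3012] yang 95.83 xz [-1.     0.     0.001] F [ 0.99 -1.38 -0.06] w 0.0301 q [ 14.7   2.6  -8.6  -0.  -78.8 -98.9]
(array([0.0513, 0.1787, 0.1229]), array([ 0.03,  0.05, -0.01]))
```

```bash
python3 -m creep '[{"ax":0,"ay":0,"az":0,"tx":0,"ty":0.04,"tz":0.027,"fingers":0.03},{"ax":0,"ay":0,"az":0,"tx":0,"ty":0.08,"tz":0.055,"fingers":0.03},{"ax":0,"ay":0,"az":0,"tx":0,"ty":0.12,"tz":0.082,"fingers":0.03},{"ax":0,"ay":0,"az":0,"tx":0.02,"ty":0.15,"tz":0.109,"fingers":0.03},{"ax":0,"ay":0,"az":0,"tx":0.05,"ty":0.17,"tz":0.12,"fingers":0.03}]'; python3 -c "
from h import *
stat();print(row([.619,.127,.20],95.8))
c=cap('scene');cv2.imwrite('pics/s2.png',cv2.resize(c['pixels'][100:280,200:340],None,fx=4,fy=4,interpolation=cv2.INTER_CUBIC))"
```

```text
time_s: 2.35
tcp_pos: [0.6189, 0.119, 0.2511]
eef_rot: [12.6, 89.8, 18.5]
contact_force: [-0.2, 0.1, -1.8]
gripper_width: 0.03
t 2.35 tcp [0.6189 0.119  0.2511] yang 95.9 xz [-1.     0.001  0.003] F [-0.19  0.11 -1.84] w 0.03 q [  28.6   14.6   -0.6    0.   -74.7 -112.7]
(array([0.0511, 0.008 , 0.0008]), array([ 0.1 ,  0.17, -0.04]))
```

View pics/s2.png

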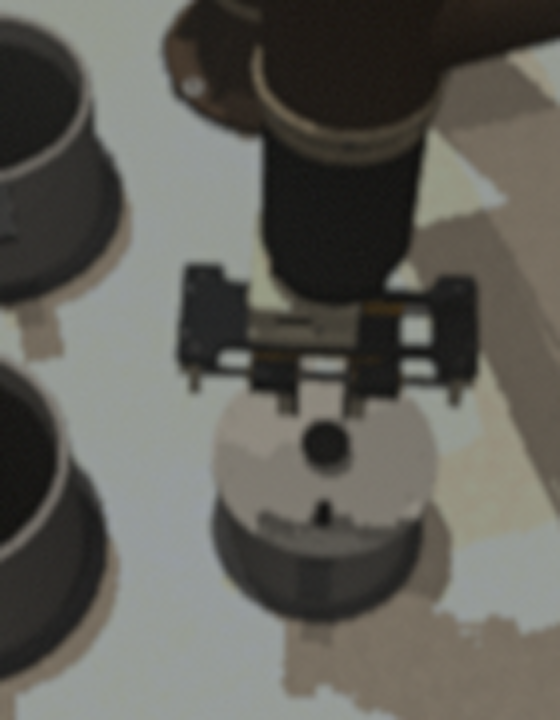

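The gripper hovers above the lid. The fingertips are at crop (290,400) and (355,405), the post at (323,513). Next I lower in stages over the post.

```bash
python3 -m creep '[{"ax":0,"ay":0,"az":0,"tx":0.03,"ty":0.004,"tz":0,"fingers":0.03},{"ax":0,"ay":0,"az":0,"tx":0.06,"ty":0.004,"tz":0,"fingers":0.03},{"ax":0,"ay":0,"az":0,"tx":0.075,"ty":0.004,"tz":0,"fingers":0.03},{"ax":0,"ay":0,"az":0,"tx":0.085,"ty":0.004,"tz":0,"fingers":0.03},{"ax":0,"ay":0,"az":0,"tx":0.085,"ty":0.004,"tz":0,"fingers":0.03}]'; python3 -c "
from h import *
stat();print(row([.619,.127,.132],95.8))
c=cap('scene');cv2.imwrite('pics/s3.png',cv2.resize(c['pixels'][150:260,230:330],None,fx=6,fy=6,interpolation=cv2.INTER_CUBIC)[:600])"
```

```text
time_s: 2.9
tcp_pos: [0.6154, 0.1197, 0.1646]
eef_rot: [-162.5, 89.9, -156.7]
contact_force: [0.3, -0.3, -0.4]
gripper_width: 0.0299
t 2.9 tcp [0.6154 0.1197 0.1646] yang 95.8 xz [-1.    -0.001 -0.002] F [ 0.29 -0.27 -0.4 ] w 0.0299 q [  28.8   17.4   -8.1   -0.   -64.6 -113. ]
(array([0.0326, 0.0069, 0.0044]), array([ 0.  , -0.12,  0.04]))
```

View pics/s3.png

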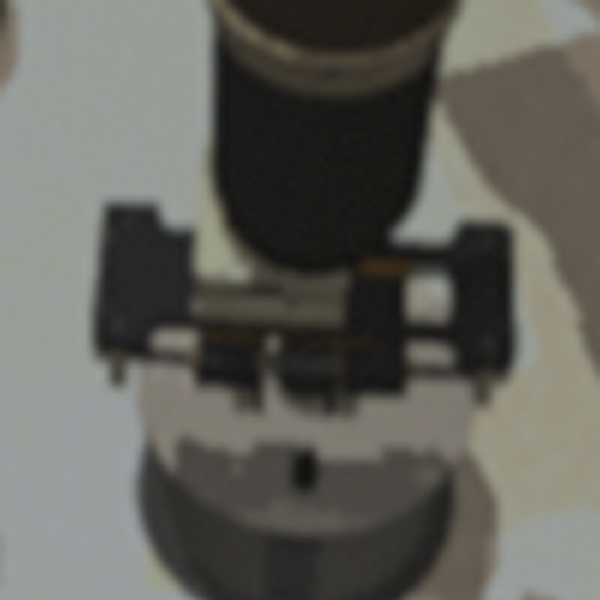

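Fingertips at about (250,405) and (345,405), post at (303,470), so laterally it's centred between them. I'll check the depth direction by projecting the points.

```bash
python3 -c "
from h import *
c=cap('scene')
for p in ([.6154,.1197,.1646],[.619,.127,.148],[.619,.127,.123]):
  u,v=proj(c,p); print((u-230)*6,(v-150)*6)"
```

```text
287.1910973491515 423.9044711938624
298.9074786629533 448.16632217452275
296.5421544986991 471.7477951882507
```

```bash
python3 -m creep '[{"ax":0,"ay":0,"az":0,"tx":0,"ty":0.004,"tz":0.004,"fingers":0.03},{"ax":0,"ay":0,"az":0,"tx":0.005,"ty":0.005,"tz":0.004,"fingers":0.03},{"ax":0,"ay":0,"az":0,"tx":0.01,"ty":0.005,"tz":0.004,"fingers":0.03},{"ax":0,"ay":0,"az":0,"tx":0.015,"ty":0.005,"tz":0.004,"fingers":0.03},{"ax":0,"ay":0,"az":0,"tx":0.02,"ty":0.005,"tz":0.004,"fingers":0.03}]'; python3 -c "
from h import *
stat();print(row([.619,.127,.132],95.8))"
```

```text
time_s: 3.5
tcp_pos: [0.6194, 0.1253, 0.1453]
eef_rot: [-162.4, 90.0, -156.5]
contact_force: [0.1, -0.7, -0.5]
gripper_width: 0.0298
t 3.5 tcp [0.6194 0.1253 0.1453] yang 95.81 xz [-1. -0. -0.] F [ 0.05 -0.66 -0.48] w 0.0298 q [  29.1   18.6   -9.1   -0.   -62.4 -113.3]
(array([ 0.0133,  0.0017, -0.0003]), array([ 0.01, -0.02,  0.01]))
```

```bash
python3 -m creep '[{"ax":0,"ay":0,"az":0,"tx":0.004,"ty":0.001,"tz":0,"fingers":0.03},{"ax":0,"ay":0,"az":0,"tx":0.008,"ty":0.001,"tz":0,"fingers":0.03},{"ax":0,"ay":0,"az":0,"tx":0.012,"ty":0.001,"tz":0,"fingers":0.03},{"ax":0,"ay":0,"az":0,"tx":0.012,"ty":0.001,"tz":0,"fingers":0.025},{"ax":0,"ay":0,"az":0,"tx":0.012,"ty":0.001,"tz":0,"fingers":0.02}]' 3; python3 -c "
from h import *
stat();print(row([.619,.127,.132],95.8))
c=cap('scene');cv2.imwrite('pics/s4.png',cv2.resize(c['pixels'][150:260,230:330],None,fx=6,fy=6,interpolation=cv2.INTER_CUBIC)[:600])"
```

```text
time_s: 4.0
tcp_pos: [0.6195, 0.1263, 0.1338]
eef_rot: [-114.4, 90.0, -108.6]
contact_force: [-0.5, 0.5, 0.1]
gripper_width: 0.0224
t 4.0 tcp [0.6195 0.1263 0.1338] yang 95.81 xz [-1. -0. -0.] F [-0.52  0.49  0.07] w 0.0224 q [  29.2   19.1   -9.9    0.   -61.  -113.4]
(array([ 0.0018,  0.0007, -0.0005]), array([ 0.01, -0.  ,  0.01]))
```

View pics/s4.png

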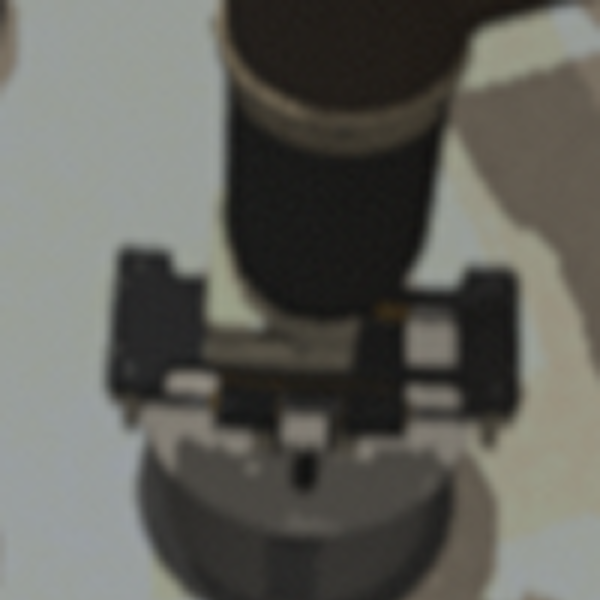

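The post is still fully visible at (303,470) and the fingertips look higher up at about (265,437). That disagrees slightly with my projection, so I'll check with depth.

```bash
python3 -c "
from h import *
c=cap('scene');W=cloud(c)
print(proj(c,[.6195,.1263,.1338]),proj(c,[.619,.127,.148]),proj(c,[.619,.127,.123]))
cv2.imwrite('pics/s5.png',cv2.convertScaleAbs(cv2.resize(c['pixels'][205:245,255:310],None,fx=14,fy=14,interpolation=cv2.INTER_NEAREST),alpha=2))
for v in range(212,236,1):
  print(v,' '.join('%4d/%4d'%(1000*W[v,u,0],1000*W[v,u,2]) if W[v,u,2]==W[v,u,2] else '----' for u in range(270,292,2)))"
```

```text
(np.float64(279.3476614578011), np.float64(227.0494645605285)) (np.float64(279.8179131104922), np.float64(224.69438702908712)) (np.float64(279.42369241644985), np.float64(228.6246325313751))
212  646/ 259  646/ 262  647/ 264  646/ 265  646/ 266  647/ 268  647/ 270  645/ 269  646/ 271  643/ 268  644/ 272
213  646/ 254  645/ 255  645/ 255  643/ 254  579/ 150  640/ 252  642/ 257  641/ 257  640/ 256  639/ 257  643/ 264
214  649/ 254  651/ 259  647/ 254  646/ 253  579/ 143  579/ 145  578/ 144  575/ 142  623/ 222  640/ 253  639/ 252
215  652/ 254  650/ 252  651/ 255  648/ 251  571/ 123  579/ 139  579/ 141  568/ 124  639/ 243  646/ 257  643/ 255
216  658/ 257  657/ 258  653/ 253  653/ 255  647/ 246  648/ 250  646/ 248  645/ 248  644/ 247  647/ 253  646/ 254
217  660/ 255  657/ 252  656/ 253  656/ 255  650/ 245  651/ 249  649/ 247  649/ 249  649/ 250  651/ 255  650/ 254
218  660/ 250  660/ 253  660/ 253  660/ 256  651/ 241  652/ 244  653/ 247  649/ 243  650/ 247  653/ 253  652/ 252
219  662/ 249  661/ 249  660/ 247  660/ 250  583/ 120  585/ 125  582/ 121  619/ 187  654/ 248  657/ 253  656/ 2
[... 1126 characters left out ...]
6/ 124  615/ 124
230  629/ 123  629/ 125  627/ 124  626/ 123  625/ 125  627/ 130  622/ 123  621/ 122  620/ 123  619/ 123  619/ 124
231  632/ 124  630/ 122  629/ 121  629/ 124  627/ 122  628/ 126  625/ 122  625/ 123  621/ 118  621/ 120  623/ 125
232  636/ 124  634/ 123  633/ 123  633/ 124  630/ 120  630/ 123  629/ 123  628/ 123  628/ 124  626/ 122  625/ 122
233  637/ 119  639/ 125  639/ 128  636/ 124  635/ 123  635/ 125  632/ 121  631/ 121  632/ 126  630/ 123  628/ 121
234  641/ 121  642/ 124  641/ 124  639/ 123  638/ 123  637/ 122  635/ 121  637/ 127  634/ 122  632/ 121  632/ 123
235  647/ 126  645/ 123  644/ 124  643/ 124  641/ 121  641/ 124  640/ 124  639/ 124  637/ 122  635/ 119  635/ 122
```

View pics/s5.png

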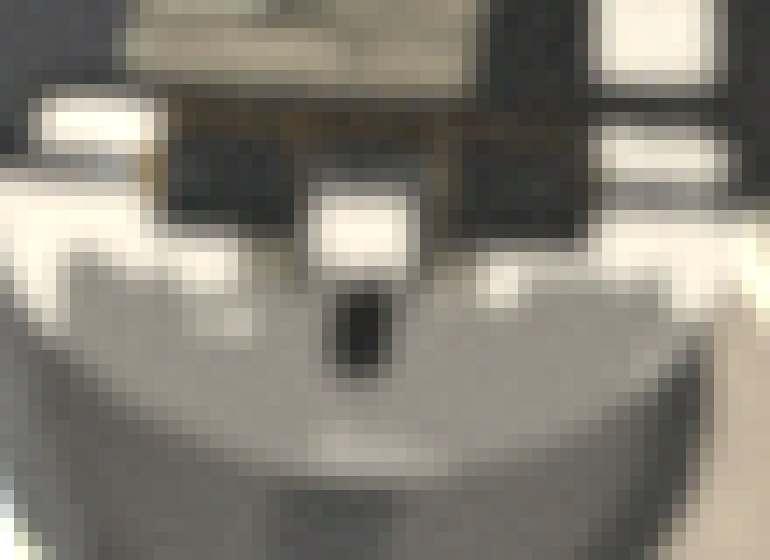

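Depth agrees: the finger bottoms read about z 0.165 at x 0.628, so they are still above the 0.148 post top, although the TCP reads 0.134. Open tips seem to sit higher than the shut-finger TCP. I'll go lower in small steps, watching force and depth.

```bash
python3 -m creep '[{"ax":0,"ay":0,"az":0,"tx":0.003,"ty":0,"tz":0,"fingers":0.022},{"ax":0,"ay":0,"az":0,"tx":0.006,"ty":0,"tz":0,"fingers":0.022},{"ax":0,"ay":0,"az":0,"tx":0.006,"ty":0,"tz":0,"fingers":0.022}]' 3; cat > tip.py <<'E'
from h import *
stat()
c=cap('scene');W=cloud(c)
s,R=pose();t=s["tcp_pos"];
m=(np.abs(W[...,0]-t[0])<.02)&(np.abs(W[...,1]-t[1])<.05)&(W[...,2]>.128)&(W[...,2]<.23)
y=R[:,1]
d=(W-t)@y
for a in np.arange(-.04,.04,.005):
    k=m&(d>=a)&(d<a+.005); 
    if k.sum(): print(round(a*1000),k.sum(),np.sort(W[k][:,2])[:4].round(3), W[k][:,0].max().round(3))
E
python3 tip.py
```

```text
time_s: 4.4
tcp_pos: [0.6191, 0.1263, 0.1272]
eef_rot: [-170.2, 89.9, -164.4]
contact_force: [0.4, 0.4, 0.6]
gripper_width: 0.022
t 4.4 tcp [0.6191 0.1263 0.1272] yang 95.8 xz [-1.    -0.    -0.001] F [0.44 0.38 0.62] w 0.022 q [  29.2   19.4  -10.3   -0.   -60.3 -113.4]
-40 1 [0.13] 0.609
-30 1 [0.128] 0.624
-25 6 [0.163 0.164 0.171 0.172] 0.634
-20 3 [0.163 0.172 0.179] 0.634
-15 10 [0.164 0.165 0.168 0.168] 0.632
-5 8 [0.129 0.132 0.133 0.139] 0.63
0 12 [0.134 0.138 0.143 0.144] 0.63
5 7 [0.131 0.136 0.138 0.141] 0.628
10 12 [0.162 0.171 0.174 0.176] 0.631
15 8 [0.161 0.165 0.169 0.171] 0.63
20 5 [0.165 0.168 0.17  0.173] 0.63
25 2 [0.165 0.175] 0.629
```

```bash
python3 -m creep '[{"ax":0,"ay":0,"az":0,"tx":0.002,"ty":0,"tz":0,"fingers":0.022},{"ax":0,"ay":0,"az":0,"tx":0.004,"ty":0,"tz":0,"fingers":0.022},{"ax":0,"ay":0,"az":0,"tx":0.004,"ty":0,"tz":0,"fingers":0.022}]' 3;  python3 -m creep '[{"ax":0,"ay":0,"az":0,"tx":0.001,"ty":0,"tz":0,"fingers":0.022},{"ax":0,"ay":0,"az":0,"tx":0.002,"ty":0,"tz":0,"fingers":0.022},{"ax":0,"ay":0,"az":0,"tx":0.002,"ty":0,"tz":0,"fingers":0.022}]' 3;python3 tip.py
```

```text
time_s: 4.75
tcp_pos: [0.6193, 0.1263, 0.1235]
eef_rot: [-167.3, 90.0, -161.5]
contact_force: [0.4, -0.7, -0.1]
gripper_width: 0.0217
time_s: 5.05
tcp_pos: [0.6194, 0.1263, 0.1217]
eef_rot: [-171.4, 90.0, -165.6]
contact_force: [-0.0, 0.0, 0.1]
gripper_width: 0.0218
t 5.05 tcp [0.6194 0.1263 0.1217] yang 95.8 xz [-1. -0. -0.] F [-0.02  0.03  0.1 ] w 0.0218 q [  29.2   19.7  -10.7   -0.   -59.6 -113.4]
-25 6 [0.158 0.159 0.162 0.164] 0.634
-20 3 [0.16  0.167 0.17 ] 0.634
-15 9 [0.157 0.159 0.167 0.168] 0.634
-10 1 [0.128] 0.621
-5 7 [0.129 0.132 0.139 0.145] 0.638
0 12 [0.136 0.14  0.143 0.145] 0.631
5 7 [0.129 0.134 0.141 0.143] 0.629
10 14 [0.128 0.129 0.152 0.16 ] 0.63
15 7 [0.158 0.161 0.163 0.17 ] 0.63
20 4 [0.155 0.163 0.17  0.174] 0.631
25 2 [0.16 0.16] 0.63
30 1 [0.128] 0.604
```

No contact with the TCP reading below the flange top, so the tips really are about 30 mm higher than the reading. I continue down.

```bash
python3 -m creep '[{"ax":0,"ay":0,"az":0,"tx":0.003,"ty":0,"tz":0,"fingers":0.022},{"ax":0,"ay":0,"az":0,"tx":0.006,"ty":0,"tz":0,"fingers":0.022},{"ax":0,"ay":0,"az":0,"tx":0.009,"ty":0,"tz":0,"fingers":0.022},{"ax":0,"ay":0,"az":0,"tx":0.011,"ty":0,"tz":0,"fingers":0.022},{"ax":0,"ay":0,"az":0,"tx":0.011,"ty":0,"tz":0,"fingers":0.022}]' 3;python3 tip.py
```

```text
time_s: 5.6
tcp_pos: [0.6193, 0.1263, 0.1103]
eef_rot: [-163.1, 90.0, -157.2]
contact_force: [-0.9, 0.9, 0.4]
gripper_width: 0.0217
t 5.6 tcp [0.6193 0.1263 0.1103] yang 95.81 xz [-1.    -0.    -0.001] F [-0.85  0.86  0.44] w 0.0217 q [  29.2   20.3  -11.5   -0.   -58.3 -113.4]
-35 1 [0.128] 0.633
-30 2 [0.147 0.154] 0.635
-25 5 [0.13  0.148 0.156 0.158] 0.635
-20 6 [0.129 0.147 0.149 0.149] 0.637
-15 10 [0.142 0.145 0.151 0.154] 0.633
-5 8 [0.129 0.13  0.132 0.137] 0.629
0 12 [0.132 0.14  0.142 0.145] 0.629
5 7 [0.134 0.135 0.135 0.143] 0.63
10 11 [0.128 0.148 0.154 0.159] 0.629
15 10 [0.154 0.156 0.156 0.157] 0.638
20 2 [0.15  0.155] 0.628
25 4 [0.154 0.157 0.228 0.229] 0.631
30 2 [0.228 0.229] 0.617
35 2 [0.131 0.23 ] 0.632
```

```bash
python3 -m creep '[{"ax":0,"ay":0,"az":0,"tx":0.003,"ty":0,"tz":0,"fingers":0.022},{"ax":0,"ay":0,"az":0,"tx":0.006,"ty":0,"tz":0,"fingers":0.022},{"ax":0,"ay":0,"az":0,"tx":0.009,"ty":0,"tz":0,"fingers":0.022},{"ax":0,"ay":0,"az":0,"tx":0.009,"ty":0,"tz":0,"fingers":0.022}]' 3;python3 -m creep '[{"ax":0,"ay":0,"az":0,"tx":0.002,"ty":0,"tz":0,"fingers":0.022},{"ax":0,"ay":0,"az":0,"tx":0.003,"ty":0,"tz":0,"fingers":0.022},{"ax":0,"ay":0,"az":0,"tx":0.003,"ty":0,"tz":0,"fingers":0.022}]';python3 tip.py;python3 -c "
from h import *
c=cap('scene')
cv2.imwrite('pics/s6.png',cv2.convertScaleAbs(cv2.resize(c['pixels'][200:245,255:310],None,fx=12,fy=12,interpolation=cv2.INTER_NEAREST),alpha=2))"
```

```text
time_s: 6.05
tcp_pos: [0.6192, 0.1262, 0.1012]
eef_rot: [-165.3, 89.9, -159.5]
contact_force: [-0.5, -0.4, -0.5]
gripper_width: 0.0218
time_s: 6.35
tcp_pos: [0.6194, 0.1263, 0.0987]
eef_rot: [-161.0, 90.0, -155.2]
contact_force: [-0.1, -0.6, -0.2]
gripper_width: 0.022
t 6.35 tcp [0.6194 0.1263 0.0987] yang 95.81 xz [-1. -0. -0.] F [-0.14 -0.61 -0.23] w 0.022 q [  29.2   20.9  -12.3   -0.   -56.9 -113.4]
-30 2 [0.142 0.148] 0.635
-25 3 [0.128 0.142 0.148] 0.634
-20 5 [0.129 0.141 0.142 0.145] 0.635
-15 8 [0.133 0.14  0.144 0.147] 0.632
-5 8 [0.129 0.129 0.13  0.136] 0.635
0 10 [0.132 0.136 0.145 0.145] 0.629
5 7 [0.129 0.131 0.135 0.14 ] 0.63
10 9 [0.133 0.141 0.145 0.155] 0.63
15 8 [0.139 0.146 0.146 0.15 ] 0.63
20 5 [0.138 0.142 0.142 0.144] 0.639
25 17 [0.139 0.143 0.216 0.217] 0.639
30 11 [0.13  0.217 0.218 0.218] 0.638
35 17 [0.214 0.215 0.217 0.219] 0.639
```

View pics/s6.png

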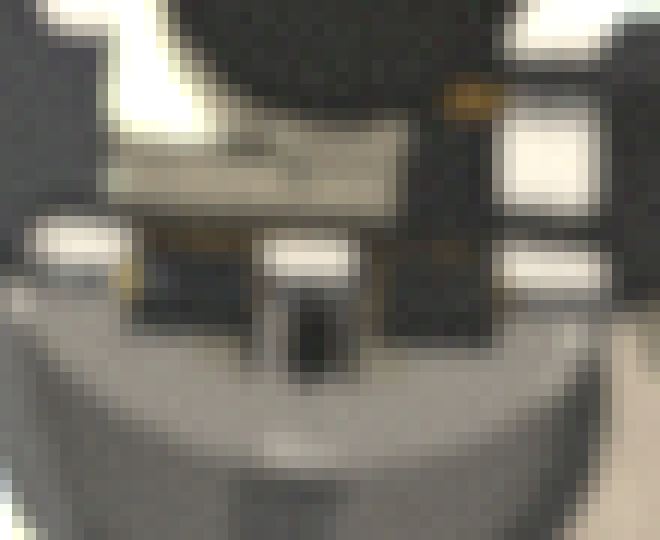

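The post (313,335) now stands between the two fingers (about 195 and 435 in x), centred. I lower 2 mm more and narrow the gap.

```bash
python3 -m creep '[{"ax":0,"ay":0,"az":0,"tx":0.001,"ty":0,"tz":0,"fingers":0.02},{"ax":0,"ay":0,"az":0,"tx":0.002,"ty":0,"tz":0,"fingers":0.018},{"ax":0,"ay":0,"az":0,"tx":0.002,"ty":0,"tz":0,"fingers":0.017},{"ax":0,"ay":0,"az":0,"tx":0.002,"ty":0,"tz":0,"fingers":0.017},{"ax":0,"ay":0,"az":0,"tx":0.002,"ty":0,"tz":0,"fingers":0.017}]' 3; python3 -c "
from h import *
stat()
C=np.array([.5577,.1205])
for th in range(6,40,6):
  a=np.radians(th);print(th,row([*(C+.062*np.array([np.cos(a),np.sin(a)])),.0965],th+90))"
```

```text
time_s: 6.95
tcp_pos: [0.6195, 0.1264, 0.0968]
eef_rot: [114.3, 90.0, 120.1]
contact_force: [0.6, 0.4, -0.8]
gripper_width: 0.0166
t 6.95 tcp [0.6195 0.1264 0.0968] yang 95.81 xz [-1.  0. -0.] F [ 0.56  0.44 -0.77] w 0.0166 q [  29.2   21.   -12.4   -0.   -56.6 -113.4]
6 (array([ 0.0003,  0.0005, -0.0001]), array([-0.19, -0.  , -0.01]))
12 (array([ 0.0003,  0.007 , -0.0004]), array([-6.19, -0.  , -0.01]))
18 (array([ 0.0003,  0.0134, -0.0015]), array([-1.219e+01, -0.000e+00, -1.000e-02]))
24 (array([ 0.0003,  0.0197, -0.0032]), array([-1.819e+01, -0.000e+00, -1.000e-02]))
30 (array([ 0.0003,  0.0257, -0.0055]), array([-2.419e+01, -0.000e+00, -1.000e-02]))
36 (array([ 0.0003,  0.0315, -0.0085]), array([-3.019e+01, -0.000e+00, -1.000e-02]))
```

```bash
python3 -m creep '[{"ax":-4,"ay":0,"az":0,"tx":0,"ty":0.0043,"tz":-0.0002,"fingers":0.017},{"ax":-8,"ay":0,"az":0,"tx":0,"ty":0.0086,"tz":-0.0006,"fingers":0.017},{"ax":-12,"ay":0,"az":0,"tx":0,"ty":0.0129,"tz":-0.0014,"fingers":0.017},{"ax":-16,"ay":0,"az":0,"tx":0,"ty":0.0171,"tz":-0.0024,"fingers":0.017},{"ax":-20,"ay":0,"az":0,"tx":0,"ty":0.0212,"tz":-0.0037,"fingers":0.017}]' 3; cat > arc.py <<'E'
from h import *
import sys
stat(); s,R=pose(); C=np.array([.5577,.1205]); d=s["tcp_pos"][:2]-C
print("r",np.hypot(*d).round(4),"th",np.degrees(np.arctan2(d[1],d[0])).round(2))
th0=np.degrees(np.arctan2(R[1,1],R[0,1]))-90
a=np.radians(th0+30);print(row([*(C+.062*np.array([np.cos(a),np.sin(a)])),.0965],th0+120))
E
python3 arc.py; python3 -c "
from h import *
c=cap('scene')
cv2.imwrite('pics/s7.png',cv2.convertScaleAbs(cv2.resize(c['pixels'][190:250,245:320],None,fx=10,fy=10,interpolation=cv2.INTER_NEAREST),alpha=2))"
```

```text
time_s: 7.45
tcp_pos: [0.6141, 0.1465, 0.097]
eef_rot: [-79.8, 89.9, -53.8]
contact_force: [1.6, -2.0, -1.2]
gripper_width: 0.0166
t 7.45 tcp [0.6141 0.1465 0.097 ] yang 115.97 xz [-1.    -0.001  0.   ] F [ 1.57 -1.96 -1.21] w 0.0166 q [ 31.1  20.9 -12.6   0.1 -56.6 -95.2]
r 0.0622 th 24.77
(array([ 0.0005,  0.0323, -0.0084]), array([-3.e+01, -1.e-02,  6.e-02]))
```

View pics/s7.png

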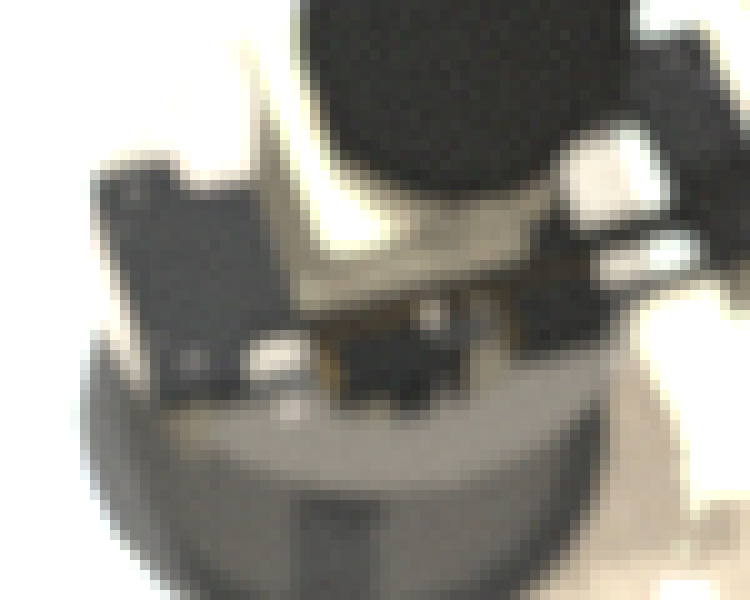

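```bash
python3 -c "
from h import *
c=cap('scene'); W=cloud(c)
for p in ([.614,.1465,.148],[.614,.1465,.123],[.6195,.127,.148]):
  u,v=proj(c,p); print((u-245)*10,(v-190)*10)
s,R=pose();t=s['tcp_pos']
m=(W[...,2]>.127)&(W[...,2]<.2)&(np.linalg.norm(W[...,:2]-t[:2],axis=-1)<.045)
L=(W-t)@R
for v,u in np.argwhere(m): 
  if v>222: print(u,v,W[v,u].round(3),L[v,u].round(3))
c=cap('top');cv2.imwrite('pics/t7.png',cv2.convertScaleAbs(cv2.resize(c['pixels'][120:205,185:270],None,fx=7,fy=7,interpolation=cv2.INTER_NEAREST),alpha=2))"
```

```text
413.15384042936387 342.1189427840386
408.1381922040862 381.4788044631274
347.96685389843844 348.3466528068618
275 223 [0.64  0.113 0.191] [-0.094 -0.042  0.009]
294 223 [0.618 0.169 0.168] [-0.071  0.018  0.013]
276 224 [0.647 0.117 0.197] [-0.1   -0.042  0.016]
291 224 [0.618 0.161 0.161] [-0.064  0.01   0.01 ]
292 224 [0.618 0.164 0.161] [-0.064  0.013  0.011]
293 224 [0.619 0.167 0.163] [-0.066  0.015  0.013]
294 224 [0.619 0.169 0.164] [-0.067  0.018  0.014]
295 224 [0.615 0.173 0.158] [-0.061  0.022  0.012]
289 225 [0.609 0.155 0.137] [-0.04   0.009 -0.001]
290 225 [0.614 0.158 0.147] [-0.05   0.009  0.005]
291 225 [0.62  0.161 0.157] [-0.06   0.01   0.011]
292 225 [0.614 0.164 0.148] [-0.051  0.015  0.007]
293 225 [0.618 0.167 0.156] [-0.059  0.016  0.012]
294 225 [0.615 0.17  0.152] [-0.055  0.02   0.011]
295 225 [0.615 0.173 0.152] [-0.055  0.023  0.012]
299 225 [0.639 0.184 0.198] [-0.101  0.022  0.039]
289 226 [0.609 0.155 0.131] [-0.034  0.009 -0.   ]
290 226 [0.615 0.158 0.142] [-0.045  0.01   0.006]
291 226 [0.618 0.161 0.148] [-0.051  0.011  0.01 ]
292 226 [0.617 0.164 
[... 1675 characters left out ...]
5 0.133 0.138] [-0.041 -0.022  0.013]
282 231 [0.634 0.136 0.138] [-0.041 -0.019  0.013]
283 231 [0.631 0.139 0.134] [-0.037 -0.015  0.012]
284 231 [0.627 0.142 0.127] [-0.031 -0.01   0.01 ]
275 232 [0.635 0.115 0.127] [-0.03  -0.038  0.005]
277 232 [0.636 0.121 0.129] [-0.032 -0.033  0.008]
277 233 [0.639 0.122 0.13 ] [-0.033 -0.034  0.012]
284 233 [0.636 0.143 0.13 ] [-0.033 -0.013  0.018]
288 233 [0.633 0.155 0.128] [-0.032 -0.001  0.021]
275 235 [0.646 0.117 0.127] [-0.03  -0.042  0.016]
293 235 [0.638 0.171 0.131] [-0.034  0.011  0.033]
290 236 [0.642 0.163 0.127] [-0.03   0.002  0.032]
282 237 [0.649 0.139 0.127] [-0.03  -0.023  0.028]
283 237 [0.649 0.142 0.128] [-0.031 -0.02   0.029]
```

View pics/t7.png

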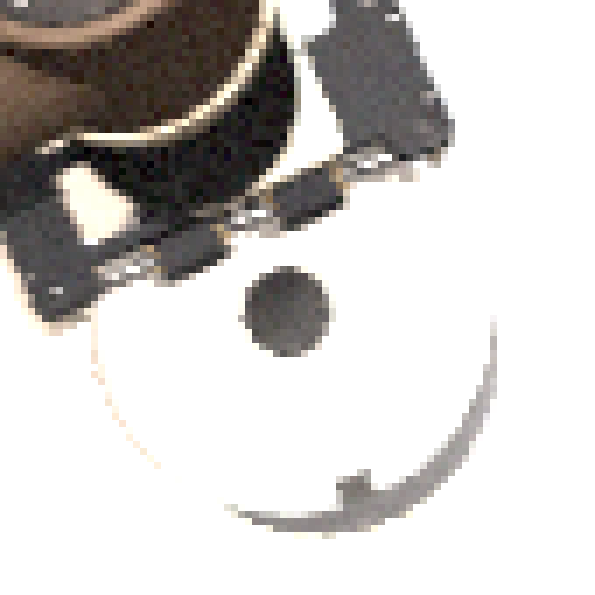

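Top crop: the notch has moved from (308,497) to (354,488), with the post held between the fingers, so the lid is turning. I continue round.

```bash
python3 -m creep '[{"ax":-6,"ay":0,"az":0,"tx":0,"ty":0.0067,"tz":-0.0003,"fingers":0.017},{"ax":-12,"ay":0,"az":0,"tx":0,"ty":0.0132,"tz":-0.0014,"fingers":0.017},{"ax":-18,"ay":0,"az":0,"tx":0,"ty":0.0197,"tz":-0.003,"fingers":0.017},{"ax":-24,"ay":0,"az":0,"tx":0,"ty":0.026,"tz":-0.0054,"fingers":0.017},{"ax":-30,"ay":0,"az":0,"tx":0,"ty":0.032,"tz":-0.0083,"fingers":0.017}]' 3; python3 arc.py
```

```text
time_s: 8.1
tcp_pos: [0.593, 0.1723, 0.0971]
eef_rot: [-51.3, 89.9, 4.6]
contact_force: [3.0, -2.0, -2.2]
gripper_width: 0.0175
t 8.1 tcp [0.593  0.1723 0.0971] yang 145.92 xz [-1.    -0.001  0.001] F [ 2.98 -1.97 -2.25] w 0.0175 q [ 34.3  19.6 -14.4   0.  -55.9 -68.4]
r 0.0627 th 55.7
(array([ 0.0006,  0.0312, -0.009 ]), array([-30.  ,   0.03,   0.07]))
```

```bash
python3 -m creep '[{"ax":-6,"ay":0,"az":0,"tx":0,"ty":0.0064,"tz":-0.0006,"fingers":0.017},{"ax":-12,"ay":0,"az":0,"tx":0,"ty":0.0128,"tz":-0.0018,"fingers":0.017},{"ax":-18,"ay":0,"az":0,"tx":0,"ty":0.0192,"tz":-0.0036,"fingers":0.017},{"ax":-24,"ay":0,"az":0,"tx":0,"ty":0.0252,"tz":-0.006,"fingers":0.017},{"ax":-30,"ay":0,"az":0,"tx":0,"ty":0.031,"tz":-0.0088,"fingers":0.017}]' 3; python3 arc.py
```

```text
time_s: 8.6
tcp_pos: [0.5622, 0.1825, 0.0971]
eef_rot: [-70.0, 89.9, 15.9]
contact_force: [3.2, -1.1, -1.8]
gripper_width: 0.0172
t 8.6 tcp [0.5622 0.1825 0.0971] yang 175.93 xz [-1.    -0.001  0.   ] F [ 3.23 -1.14 -1.77] w 0.0172 q [ 36.9  17.4 -17.8   0.  -54.7 -41. ]
r 0.0621 th 85.89
(array([ 0.0005,  0.031 , -0.0084]), array([-3.e+01,  1.e-02,  7.e-02]))
```

```bash
python3 -m creep '[{"ax":-6,"ay":0,"az":0,"tx":0,"ty":0.0064,"tz":-0.0003,"fingers":0.017},{"ax":-12,"ay":0,"az":0,"tx":0,"ty":0.0128,"tz":-0.0014,"fingers":0.017},{"ax":-18,"ay":0,"az":0,"tx":0,"ty":0.0192,"tz":-0.003,"fingers":0.017},{"ax":-24,"ay":0,"az":0,"tx":0,"ty":0.0252,"tz":-0.0054,"fingers":0.017},{"ax":-30,"ay":0,"az":0,"tx":0,"ty":0.031,"tz":-0.0084,"fingers":0.017}]' 3; python3 arc.py
```

```text
time_s: 9.1
tcp_pos: [0.5308, 0.1763, 0.0972]
eef_rot: [-98.6, 89.9, 17.3]
contact_force: [3.3, -0.4, -1.5]
gripper_width: 0.0173
t 9.1 tcp [0.5308 0.1763 0.0972] yang -154.07 xz [-1.    -0.002 -0.   ] F [ 3.3  -0.38 -1.48] w 0.0173 q [ 38.5  14.6 -21.8   0.  -53.5 -12.5]
r 0.062 th 115.73
(array([ 0.0006,  0.0312, -0.0083]), array([-30.  ,  -0.04,   0.08]))
```

```bash
python3 -m creep '[{"ax":-6,"ay":0,"az":0,"tx":0,"ty":0.0064,"tz":-0.0003,"fingers":0.017},{"ax":-12,"ay":0,"az":0,"tx":0,"ty":0.0128,"tz":-0.0014,"fingers":0.017},{"ax":-18,"ay":0,"az":0,"tx":0,"ty":0.0192,"tz":-0.003,"fingers":0.017},{"ax":-24,"ay":0,"az":0,"tx":0,"ty":0.0252,"tz":-0.0054,"fingers":0.017},{"ax":-30,"ay":0,"az":0,"tx":0,"ty":0.031,"tz":-0.0084,"fingers":0.017}]' 3; python3 arc.py;  python3 -c "
from h import *
c=cap('scene')
cv2.imwrite('pics/s8.png',cv2.convertScaleAbs(cv2.resize(c['pixels'][180:250,245:320],None,fx=8,fy=8,interpolation=cv2.INTER_NEAREST),alpha=2))"
```

```text
time_s: 9.6
tcp_pos: [0.507, 0.1558, 0.0975]
eef_rot: [-115.5, 89.8, 30.5]
contact_force: [3.0, 1.5, -1.3]
gripper_width: 0.0171
t 9.6 tcp [0.507  0.1558 0.0975] yang -124.06 xz [-1.    -0.003 -0.001] F [ 3.03  1.55 -1.33] w 0.0171 q [ 38.3  12.  -25.4   0.  -52.5  17.6]
r 0.0617 th 145.14
(array([ 0.0009,  0.0319, -0.008 ]), array([-30.  ,  -0.11,   0.13]))
```

View pics/s8.png

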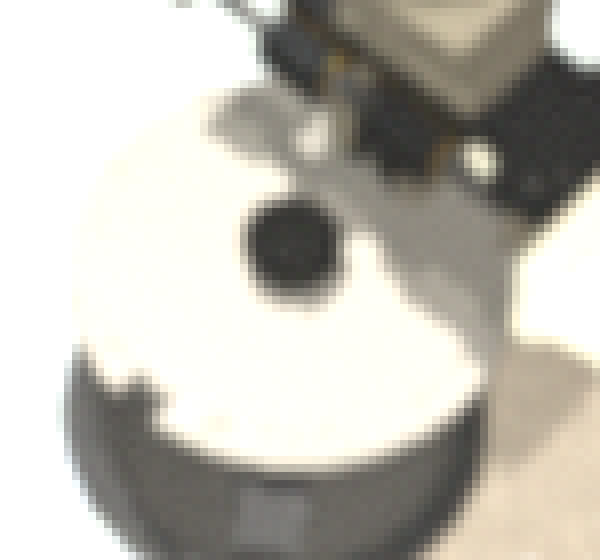

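The notch is in clear view at (140,395), moving toward the ear at (270,515). Another 30°, then a measurement.

```bash
python3 -m creep '[{"ax":-6,"ay":0,"az":0,"tx":0,"ty":0.0066,"tz":-0.0003,"fingers":0.017},{"ax":-12,"ay":0,"az":0,"tx":0,"ty":0.0132,"tz":-0.0013,"fingers":0.017},{"ax":-18,"ay":0,"az":0,"tx":0,"ty":0.0196,"tz":-0.0029,"fingers":0.017},{"ax":-24,"ay":0,"az":0,"tx":0,"ty":0.0258,"tz":-0.0051,"fingers":0.017},{"ax":-30,"ay":0,"az":0,"tx":0.0005,"ty":0.0318,"tz":-0.008,"fingers":0.017}]' 3; python3 arc.py;  python3 -c "
from h import *
for n,k in(('scene',(180,250,245,320)),('top',(120,205,185,270))):
  c=cap(n); a,b,d,e=k
  cv2.imwrite('pics/%s9.png'%n,cv2.convertScaleAbs(cv2.resize(c['pixels'][a:b,d:e],None,fx=7,fy=7,interpolation=cv2.INTER_NEAREST),alpha=1.5))"
```

```text
time_s: 10.15
tcp_pos: [0.4963, 0.1256, 0.0973]
eef_rot: [-141.1, 89.8, 34.8]
contact_force: [2.6, 3.2, 3.2]
gripper_width: 0.0164
t 10.15 tcp [0.4963 0.1256 0.0973] yang -94.15 xz [-1.    -0.003 -0.003] F [2.59 3.16 3.22] w 0.0164 q [ 36.2  10.3 -27.6   0.  -51.9  49.6]
r 0.0616 th 175.27
(array([ 0.0007,  0.0316, -0.0079]), array([-30.  ,  -0.21,   0.09]))
```

View pics/scene9.png

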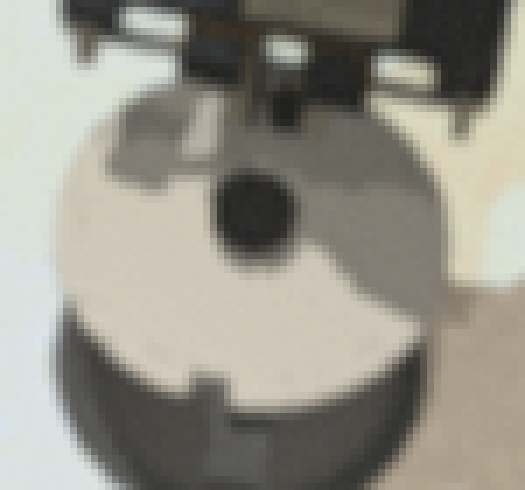

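View pics/top9.png

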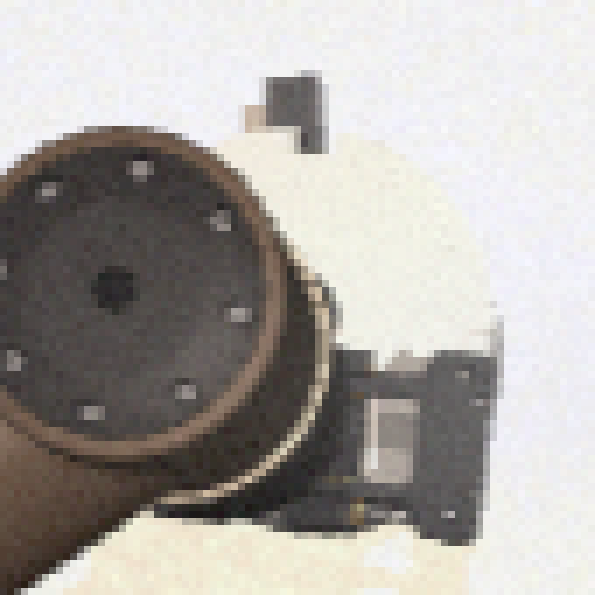

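```bash
python3 -c "
from h import *
C=np.array([.5577,.1205])
c=cap('top'); 
for n,u,v,z in(('notch',229.36,139.8,.123),('ear',226.64,133.7,.108)):
  p=ray(c,u,v,z)[:2];d=p-C;print(n,p.round(4),np.hypot(*d).round(4),np.degrees(np.arctan2(d[1],d[0])).round(1))
c=cap('scene')
for n,u,v,z in(('notch',245+209/7-.5,180+390/7-.5,.123),('knob',245+254/7-.5,180+204/7-.5,.145)):
  p=ray(c,u,v,z)[:2];d=p-C;print(n,p.round(4),np.hypot(*d).round(4),np.degrees(np.arctan2(d[1],d[0])).round(1))
cv2.imwrite('pics/s10.png',cv2.convertScaleAbs(cv2.resize(c['pixels'][225:255,262:292],None,fx=18,fy=18,interpolation=cv2.INTER_CUBIC),alpha=2.5))"
```

```text
notch [0.641  0.1156] 0.0834 -3.4
ear [0.6646 0.127 ] 0.1071 3.5
notch [0.6446 0.1146] 0.0871 -3.9
knob [0.5591 0.1224] 0.0023 52.4
```

View pics/s10.png

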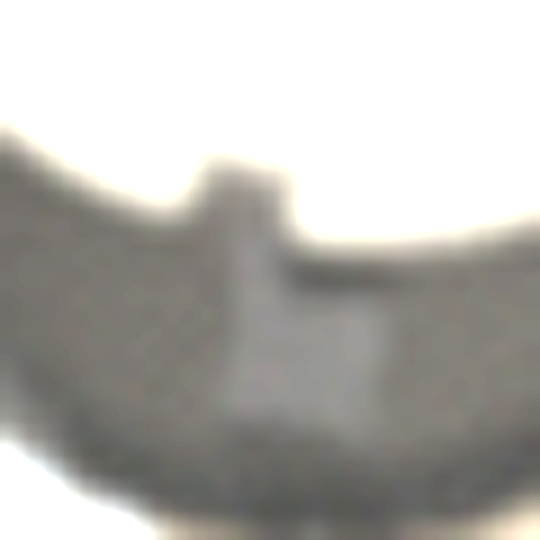

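The notch is at about -3.6° and the ear at +3.4°, so about 7° is left.

```bash
python3 -m creep '[{"ax":-2,"ay":0,"az":0,"tx":0,"ty":0.0022,"tz":0,"fingers":0.017},{"ax":-4,"ay":0,"az":0,"tx":0,"ty":0.0043,"tz":-0.0001,"fingers":0.017},{"ax":-6,"ay":0,"az":0,"tx":0,"ty":0.0065,"tz":-0.0003,"fingers":0.017},{"ax":-7,"ay":0,"az":0,"tx":0,"ty":0.0076,"tz":-0.0004,"fingers":0.017},{"ax":-7,"ay":0,"az":0,"tx":0,"ty":0.0076,"tz":-0.0004,"fingers":0.017}]' 3; python3 arc.py;  python3 -c "
from h import *
for n,k in(('scene',(225,255,262,292)),('top',(125,150,210,245))):
  c=cap(n); a,b,d,e=k
  cv2.imwrite('pics/%s11.png'%n,cv2.convertScaleAbs(cv2.resize(c['pixels'][a:b,d:e],None,fx=18,fy=18,interpolation=cv2.INTER_CUBIC),alpha=2 if n=='scene' else 1.3))"
```

```text
time_s: 10.85
tcp_pos: [0.4948, 0.1172, 0.0964]
eef_rot: [-146.7, 90.0, 36.0]
contact_force: [2.3, 2.7, 0.5]
gripper_width: 0.017
t 10.85 tcp [0.4948 0.1172 0.0964] yang -87.31 xz [-1. -0. -0.] F [2.33 2.72 0.46] w 0.017 q [ 35.5  10.1 -27.9  -0.  -51.9  57.2]
r 0.063 th -177.01
(array([-0.0001,  0.0307, -0.0093]), array([-3.e+01, -3.e-02,  1.e-02]))
```

View pics/scene11.png

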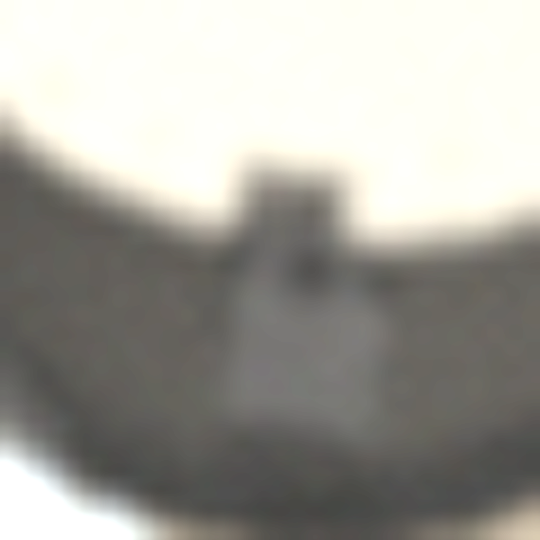

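View pics/top11.png

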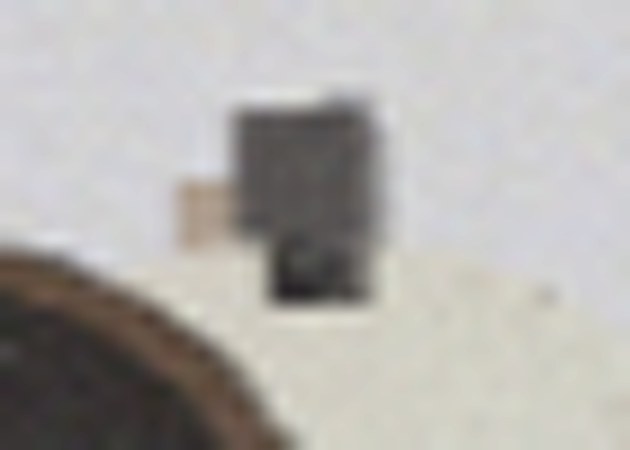

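```bash
python3 -c "
from h import *
def an(p,C): d=p[:2]-C; return np.hypot(*d).round(4),np.degrees(np.arctan2(d[1],d[0])).round(1)
C=np.array([.5577,.1205])
c=cap('top')
print('top notch',ray(c,210+320/18-.5,125+270/18-.5,.123),'ear',ray(c,210+305/18-.5,125+170/18-.5,.108),'pin?',ray(c,210+325/18-.5,125+262/18-.5,.117))
for n in ('notch','ear'):pass
print(an(ray(c,210+320/18-.5,125+270/18-.5,.123),C),an(ray(c,210+305/18-.5,125+170/18-.5,.108),C))
c2=cap('scene')
n=ray(c2,262+297/18-.5,225+210/18-.5,.123);e=ray(c2,262+308/18-.5,225+350/18-.5,.108)
print('scene',n,e,an(n,C),an(e,C))
g=c['pixels'].max(2); print(g[130:144,220:236])
g=c2['pixels'].max(2); print(g[230:252,270:288])"
```

```text
top notch [0.6417617  0.12243149 0.123     ] ear [0.66376354 0.1275802  0.108     ] pin? [0.64464732 0.12225469 0.117     ]
(np.float64(0.0841), np.float64(1.3)) (np.float64(0.1063), np.float64(3.8))
scene [0.64598331 0.126132   0.123     ] [0.66451248 0.13121549 0.108     ] (np.float64(0.0885), np.float64(3.7)) (np.float64(0.1073), np.float64(5.7))
[[164 162 164 161 162 162 161 149 123 126 140 160 164 162 162 160]
 [163 164 148  94  80  81  75  69  70  73 113 160 162 161 160 166]
 [165 166 144  84  66  63  66  68  66  72  96 140 162 162 163 163]
 [165 167 143  83  66  66  64  65  63  72  93 139 161 159 163 161]
 [163 165 144  84  70  65  69  65  64  71  93 137 163 162 163 158]
 [134 134 121  82  66  65  66  67  65  69  89 136 161 161 161 163]
 [135 133 123  83  68  72  65  67  65  72  93 138 161 163 162 161]
 [137 132 122  79  69  69  65  64  67  69  90 137 159 163 168 166]
 [135 139 142 121 100  64  55  62  67  80 100 136 161 161 162 163]
 [161 161 159 160 134  54  62  57  50  82 125 162 159 160 163 159]
 [162 160 160 162 136  47  42  52  54  81 126 158 161 161 163 160]
 [161 161 1
[... 1141 characters left out ...]
 59  56  53  53  52  52]
 [ 51  50  50  50  52  58  61  60  61  60  62  63  64  57  53  54  53  52]
 [ 50  51  51  51  53  58  62  61  60  60  62  62  61  56  51  53  54  54]
 [ 51  50  51  52  55  59  61  61  61  60  62  61  59  56  55  52  53  54]
 [ 51  50  51  52  56  61  61  61  62  61  62  61  57  55  52  53  53  53]
 [ 50  51  50  52  55  60  59  58  60  59  60  60  58  53  53  53  54  53]
 [ 48  49  51  51  50  50  52  53  53  56  56  58  57  54  53  54  53  52]
 [ 45  46  48  46  46  44  44  44  46  48  49  52  54  52  51  50  50  49]
 [ 42  43  46  43  42  43  43  42  42  43  43  45  47  48  47  47  44  43]
 [ 39  41  40  42  41  40  41  41  39  41  41  42  42  41  43  43  41  40]]
```

Both cameras put the notch 2.0–2.5° short of the ear. I turn 2.2° more.

```bash
python3 -m creep '[{"ax":-1,"ay":0,"az":0,"tx":0,"ty":0.001,"tz":-0.0005,"fingers":0.017},{"ax":-2.2,"ay":0,"az":0,"tx":0,"ty":0.0024,"tz":-0.0008,"fingers":0.017},{"ax":-2.2,"ay":0,"az":0,"tx":0,"ty":0.0024,"tz":-0.0008,"fingers":0.017},{"ax":-2.2,"ay":0,"az":0,"tx":0,"ty":0.0024,"tz":-0.0008,"fingers":0.017}]' 3; python3 arc.py;  python3 -c "
from h import *
for n,k in(('scene',(225,255,262,292)),('top',(125,150,210,245))):
  c=cap(n); a,b,d,e=k
  cv2.imwrite('pics/%s12.png'%n,cv2.convertScaleAbs(cv2.resize(c['pixels'][a:b,d:e],None,fx=18,fy=18,interpolation=cv2.INTER_CUBIC),alpha=2 if n=='scene' else 1.3))
  g=c['pixels'].max(2).astype(float)
  def edge(rows,lo,hi,th):
    p=g[rows[0]:rows[1],lo:hi].mean(0); w=np.clip(th-p,0,None); return lo+(w*np.arange(hi-lo)).sum()/w.sum()
  C=np.array([.5577,.1205])
  def an(p): d=p[:2]-C; return p[:2].round(4),np.hypot(*d).round(4),np.degrees(np.arctan2(d[1],d[0])).round(1)
  if n=='top': u=edge((139,142),222,234,155);ue=edge((131,135),220,234,155);print(u,ue,an(ray(c,u,140,.123)),an(ray(c,ue,134,.108)))
  else: u=edge((234,237),271,284,134);print(u,an(ray(c,u,236,.123)))
"
```

```text
time_s: 11.45
tcp_pos: [0.4953, 0.1142, 0.0964]
eef_rot: [48.5, 90.0, -126.5]
contact_force: [1.0, 1.4, 0.2]
gripper_width: 0.0173
t 11.45 tcp [0.4953 0.1142 0.0964] yang -85.01 xz [-1.  0.  0.] F [0.99 1.38 0.2 ] w 0.0173 q [ 35.2  10.1 -27.9   0.  -51.9  59.8]
r 0.0627 th -174.25
(array([-0.0001,  0.0302, -0.009 ]), array([-3.e+01,  2.e-02, -1.e-02]))
278.4424882629108 (array([0.6452, 0.1274]), np.float64(0.0878), np.float64(4.5))
226.17417218543045 226.4245640636846 (array([0.64 , 0.126]), np.float64(0.0825), np.float64(3.8)) (array([0.6636, 0.1276]), np.float64(0.1061), np.float64(3.9))
```

View pics/scene12.png

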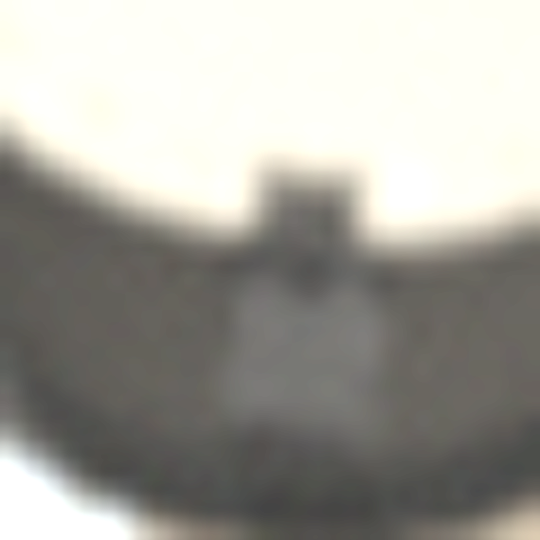

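View pics/top12.png

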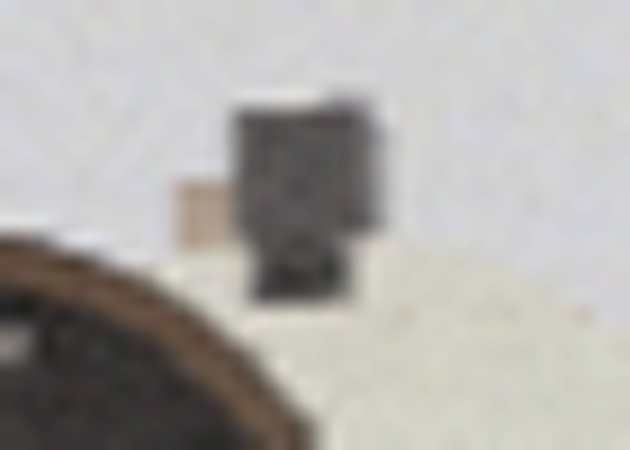

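The notch now sits centrally in front of the ear in both views: top notch (303,270) against ear (305,170), with the pin visible in the notch. I open the fingers, rise, and go over the knob with the fingers shut.

```bash
python3 -m creep '[{"ax":0,"ay":0,"az":0,"tx":0,"ty":0,"tz":0,"fingers":0.026},{"ax":0,"ay":0,"az":0,"tx":0,"ty":0,"tz":0,"fingers":0.026},{"ax":0,"ay":0,"az":0,"tx":0,"ty":0,"tz":0,"fingers":0.026},{"ax":0,"ay":0,"az":0,"tx":-0.015,"ty":0,"tz":0,"fingers":0.026},{"ax":0,"ay":0,"az":0,"tx":-0.05,"ty":0,"tz":0,"fingers":0.026}]' 3; python3 -m creep '[{"ax":0,"ay":0,"az":0,"tx":-0.04,"ty":0,"tz":0,"fingers":0},{"ax":0,"ay":0,"az":0,"tx":-0.04,"ty":0,"tz":0,"fingers":0},{"ax":0,"ay":0,"az":0,"tx":-0.04,"ty":0,"tz":0,"fingers":0},{"ax":0,"ay":0,"az":0,"tx":-0.04,"ty":0,"tz":0,"fingers":0},{"ax":0,"ay":0,"az":0,"tx":-0.04,"ty":0,"tz":0,"fingers":0}]' 20
python3 -c "
from h import *
stat();print(row([.558,.1205,.186],-85))
c=cap('scene')
cv2.imwrite('pics/s13.png',cv2.convertScaleAbs(cv2.resize(c['pixels'][165:255,240:320],None,fx=6.5,fy=6.5,interpolation=cv2.INTER_CUBIC),alpha=1.5))"
```

```text
time_s: 12.05
tcp_pos: [0.4931, 0.1132, 0.1441]
eef_rot: [23.3, 89.6, -151.7]
contact_force: [0.6, 0.3, -0.1]
gripper_width: 0.0257
time_s: 12.55
tcp_pos: [0.4947, 0.114, 0.1852]
eef_rot: [25.5, 89.9, -149.5]
contact_force: [-0.4, -0.3, -0.4]
gripper_width: 0.0002
t 12.55 tcp [0.4947 0.114  0.1852] yang -85.0 xz [-1.     0.001  0.002] F [-0.45 -0.28 -0.42] w 0.0002 q [ 35.2   5.2 -20.9  -0.  -64.   59.8]
(array([-0.0009, -0.0009, -0.0636]), array([-0.  ,  0.11, -0.05]))
```

View pics/s13.png

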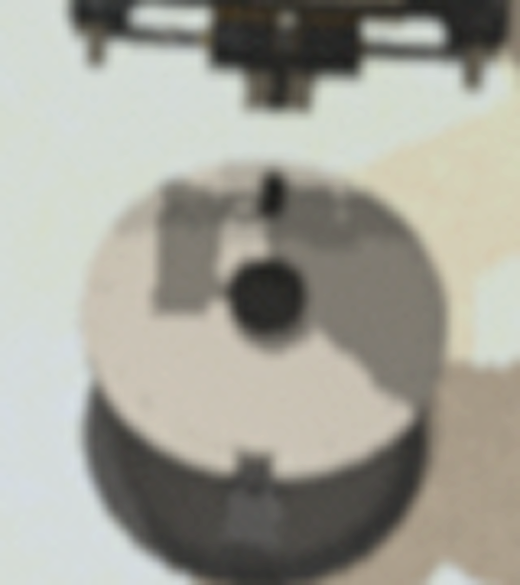

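Released cleanly. The post is at (272,192), the notch (255,465) lines up with the ear (253,515), and the shut fingers are at (280,95). Next I move over the knob.

```bash
python3 -m creep '[{"ax":0,"ay":0,"az":0,"tx":0,"ty":0,"tz":-0.022,"fingers":0},{"ax":0,"ay":0,"az":0,"tx":0,"ty":-0.001,"tz":-0.044,"fingers":0},{"ax":0,"ay":0,"az":0,"tx":0,"ty":-0.001,"tz":-0.062,"fingers":0},{"ax":0,"ay":0,"az":0,"tx":0.005,"ty":-0.001,"tz":-0.063,"fingers":0},{"ax":0,"ay":0,"az":0,"tx":0.015,"ty":-0.001,"tz":-0.063,"fingers":0}]' 20
sed -i 's/>.128)&/>.15)\&/;s/<.23)/<.25)/' tip.py; python3 tip.py
python3 -c "
from h import *
c=cap('scene')
cv2.imwrite('pics/s14.png',cv2.convertScaleAbs(cv2.resize(c['pixels'][165:255,240:320],None,fx=6.5,fy=6.5,interpolation=cv2.INTER_CUBIC),alpha=1.5))"
```

```text
time_s: 13.1
tcp_pos: [0.5582, 0.1209, 0.1704]
eef_rot: [26.6, 90.0, -148.4]
contact_force: [-0.5, -0.2, -0.3]
gripper_width: 0.0007
t 13.1 tcp [0.5582 0.1209 0.1704] yang -85.02 xz [-1.     0.     0.001] F [-0.47 -0.2  -0.29] w 0.0007 q [ 31.8  11.9 -14.8  -0.  -63.3  63.1]
-20 3 [0.215 0.221 0.231] 0.569
-15 11 [0.15  0.207 0.211 0.211] 0.571
-10 8 [0.205 0.211 0.213 0.215] 0.572
-5 15 [0.201 0.212 0.212 0.219] 0.571
0 13 [0.201 0.209 0.211 0.217] 0.572
5 6 [0.21  0.212 0.216 0.217] 0.572
10 6 [0.211 0.219 0.221 0.223] 0.573
```

View pics/s14.png

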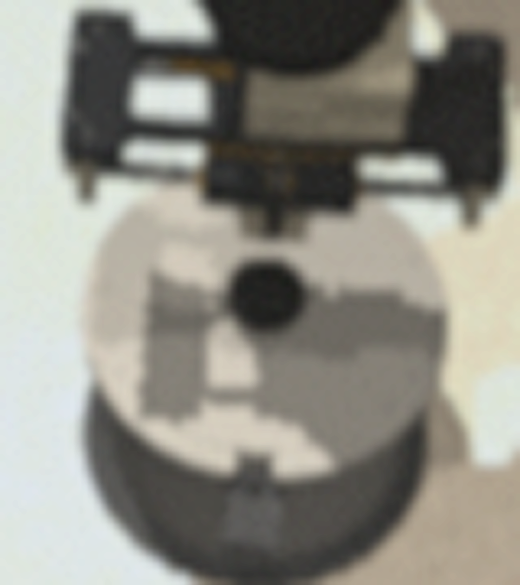

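Tip height ≈ TCP + 30 mm again, so contact with the 0.145 knob should come near TCP 0.115. I descend, slowly at the end.

```bash
python3 -m creep '[{"ax":0,"ay":0,"az":0,"tx":0.015,"ty":0,"tz":0,"fingers":0},{"ax":0,"ay":0,"az":0,"tx":0.03,"ty":0,"tz":0,"fingers":0},{"ax":0,"ay":0,"az":0,"tx":0.04,"ty":0,"tz":0,"fingers":0},{"ax":0,"ay":0,"az":0,"tx":0.042,"ty":0,"tz":0,"fingers":0},{"ax":0,"ay":0,"az":0,"tx":0.044,"ty":0,"tz":0,"fingers":0}]' 20
python3 -m creep '[{"ax":0,"ay":0,"az":0,"tx":0.001,"ty":0,"tz":0,"fingers":0},{"ax":0,"ay":0,"az":0,"tx":0.002,"ty":0,"tz":0,"fingers":0},{"ax":0,"ay":0,"az":0,"tx":0.003,"ty":0,"tz":0,"fingers":0},{"ax":0,"ay":0,"az":0,"tx":0.004,"ty":0,"tz":0,"fingers":0},{"ax":0,"ay":0,"az":0,"tx":0.005,"ty":0,"tz":0,"fingers":0}]'
python3 tip.py;python3 -c "
from h import *
c=cap('scene')
cv2.imwrite('pics/s15.png',cv2.convertScaleAbs(cv2.resize(c['pixels'][165:255,240:320],None,fx=6.5,fy=6.5,interpolation=cv2.INTER_CUBIC),alpha=1.5))"
```

```text
time_s: 13.7
tcp_pos: [0.5581, 0.121, 0.1276]
eef_rot: [135.2, 90.0, -39.8]
contact_force: [-0.4, 0.7, -0.4]
gripper_width: 0.0005
time_s: 14.2
tcp_pos: [0.5582, 0.121, 0.1224]
eef_rot: [-162.3, 90.0, 22.7]
contact_force: [-0.6, 0.5, 0.1]
gripper_width: 0.0006
t 14.2 tcp [0.5582 0.121  0.1224] yang -84.99 xz [-1. -0. -0.] F [-0.56  0.45  0.09] w 0.0006 q [ 31.9  14.2 -18.5   0.  -57.2  63.2]
-35 2 [0.24  0.243] 0.578
-20 2 [0.172 0.18 ] 0.569
-15 8 [0.161 0.164 0.169 0.171] 0.571
-10 4 [0.161 0.169 0.172 0.175] 0.571
-5 16 [0.157 0.158 0.159 0.162] 0.569
0 9 [0.157 0.159 0.162 0.164] 0.57
5 6 [0.16  0.163 0.164 0.173] 0.572
10 8 [0.157 0.158 0.164 0.165] 0.573
20 7 [0.243 0.243 0.244 0.245] 0.564
25 10 [0.241 0.241 0.242 0.243] 0.566
30 12 [0.227 0.236 0.242 0.242] 0.565
35 2 [0.247 0.25 ] 0.546
```

View pics/s15.png

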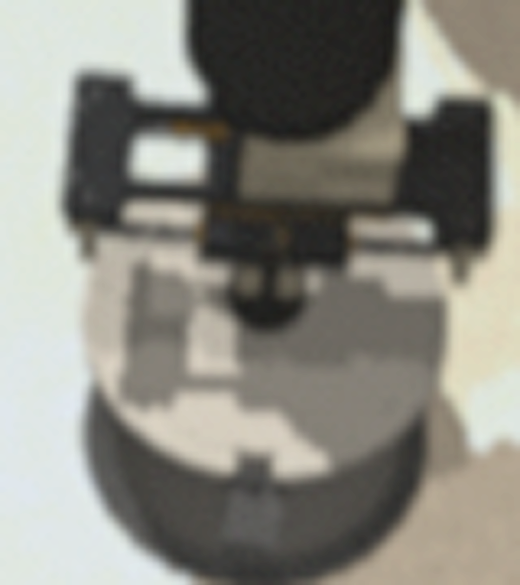

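The fingers (267,285) are over the knob (267,300), nearly in contact. I continue in 1 mm rows.

```bash
for i in 1; do python3 -m creep '[{"ax":0,"ay":0,"az":0,"tx":0.001,"ty":0,"tz":0,"fingers":0},{"ax":0,"ay":0,"az":0,"tx":0.002,"ty":0,"tz":0,"fingers":0},{"ax":0,"ay":0,"az":0,"tx":0.003,"ty":0,"tz":0,"fingers":0},{"ax":0,"ay":0,"az":0,"tx":0.004,"ty":0,"tz":0,"fingers":0}]'; done
python3 -m creep '[{"ax":0,"ay":0,"az":0,"tx":0.001,"ty":0,"tz":0,"fingers":0},{"ax":0,"ay":0,"az":0,"tx":0.002,"ty":0,"tz":0,"fingers":0}]'
```

```text
time_s: 14.7
tcp_pos: [0.5581, 0.1209, 0.1182]
eef_rot: [21.7, 90.0, -153.3]
contact_force: [-0.1, -0.3, 0.9]
gripper_width: 0.0007
time_s: 14.9
tcp_pos: [0.5581, 0.121, 0.1163]
eef_rot: [-41.4, 90.0, 143.6]
contact_force: [-0.0, 0.6, 0.8]
gripper_width: 0.0005
```

```bash
python3 -m creep '[{"ax":0,"ay":0,"az":0,"tx":0.001,"ty":0,"tz":0,"fingers":0},{"ax":0,"ay":0,"az":0,"tx":0.002,"ty":0,"tz":0,"fingers":0}]';python3 -m creep '[{"ax":0,"ay":0,"az":0,"tx":0.001,"ty":0,"tz":0,"fingers":0},{"ax":0,"ay":0,"az":0,"tx":0.002,"ty":0,"tz":0,"fingers":0}]'
```

```text
time_s: 15.1
tcp_pos: [0.5582, 0.121, 0.1144]
eef_rot: [171.7, 90.0, -3.3]
contact_force: [-1.0, -0.3, 6.8]
gripper_width: 0.0008
time_s: 15.3
tcp_pos: [0.5582, 0.121, 0.1132]
eef_rot: [176.2, 90.0, 1.3]
contact_force: [-2.8, 0.6, 7.3]
gripper_width: 0.0004
```

Contact came at TCP ≈ 0.115 and the seal starts to yield at about 7 N. I keep pressing; home should be about 8 mm lower.

```bash
python3 -m creep '[{"ax":0,"ay":0,"az":0,"tx":0.001,"ty":0,"tz":0,"fingers":0},{"ax":0,"ay":0,"az":0,"tx":0.002,"ty":0,"tz":0,"fingers":0}]';python3 -m creep '[{"ax":0,"ay":0,"az":0,"tx":0.001,"ty":0,"tz":0,"fingers":0},{"ax":0,"ay":0,"az":0,"tx":0.002,"ty":0,"tz":0,"fingers":0}]'
```

```text
time_s: 15.5
tcp_pos: [0.5582, 0.121, 0.1112]
eef_rot: [176.7, 90.0, 1.7]
contact_force: [-2.7, -0.3, 7.3]
gripper_width: 0.0001
time_s: 15.7
tcp_pos: [0.5583, 0.121, 0.1093]
eef_rot: [178.8, 90.0, 3.8]
contact_force: [-2.2, -0.9, 7.8]
gripper_width: 0.0009
```

```bash
python3 -m creep '[{"ax":0,"ay":0,"az":0,"tx":0.001,"ty":0,"tz":0,"fingers":0},{"ax":0,"ay":0,"az":0,"tx":0.002,"ty":0,"tz":0,"fingers":0}]';python3 -m creep '[{"ax":0,"ay":0,"az":0,"tx":0.001,"ty":0,"tz":0,"fingers":0},{"ax":0,"ay":0,"az":0,"tx":0.001,"ty":0,"tz":0,"fingers":0}]'
```

```text
time_s: 15.9
tcp_pos: [0.5582, 0.121, 0.1073]
eef_rot: [-179.9, 90.0, 5.1]
contact_force: [-3.6, -1.1, 7.6]
gripper_width: 0.0006
time_s: 16.1
tcp_pos: [0.5583, 0.121, 0.1066]
eef_rot: [177.3, 89.9, 2.3]
contact_force: [-4.6, -0.0, 10.5]
gripper_width: 0.0004
```

Sunk about 8 mm and the force is starting to rise. I press a little more to be sure it is seated.

```bash
python3 -m creep '[{"ax":0,"ay":0,"az":0,"tx":0.001,"ty":0,"tz":0,"fingers":0},{"ax":0,"ay":0,"az":0,"tx":0.001,"ty":0,"tz":0,"fingers":0}]';python3 -m creep '[{"ax":0,"ay":0,"az":0,"tx":0.001,"ty":0,"tz":0,"fingers":0},{"ax":0,"ay":0,"az":0,"tx":0.001,"ty":0,"tz":0,"fingers":0}]'
```

```text
time_s: 16.3
tcp_pos: [0.5583, 0.121, 0.1066]
eef_rot: [176.8, 89.9, 1.8]
contact_force: [-6.6, -0.4, 17.5]
gripper_width: 0.0007
time_s: 16.5
tcp_pos: [0.5584, 0.121, 0.1065]
eef_rot: [179.5, 89.9, 4.6]
contact_force: [-11.4, -0.2, 24.1]
gripper_width: 0.0002
```

Hard stop at 0.1066: 24 N with no further travel, after about 8 mm. I retreat straight up and check.

```bash
python3 -m creep '[{"ax":0,"ay":0,"az":0,"tx":-0.004,"ty":0,"tz":0,"fingers":0},{"ax":0,"ay":0,"az":0,"tx":-0.01,"ty":0,"tz":0,"fingers":0},{"ax":0,"ay":0,"az":0,"tx":-0.03,"ty":0,"tz":0,"fingers":0},{"ax":0,"ay":0,"az":0,"tx":-0.07,"ty":0,"tz":0,"fingers":0},{"ax":0,"ay":0,"az":0,"tx":-0.11,"ty":0,"tz":0,"fingers":0}]';python3 -m creep '[{"ax":0,"ay":0,"az":0,"tx":-0.03,"ty":0.03,"tz":0.03,"fingers":0},{"ax":0,"ay":0,"az":0,"tx":-0.06,"ty":0.06,"tz":0.04,"fingers":0},{"ax":0,"ay":0,"az":0,"tx":-0.06,"ty":0.1,"tz":0.05,"fingers":0},{"ax":0,"ay":0,"az":0,"tx":-0.06,"ty":0.14,"tz":0.05,"fingers":0},{"ax":0,"ay":0,"az":0,"tx":-0.06,"ty":0.14,"tz":0.05,"fingers":0}]'
python3 -c "
from h import *
stat()
for n,k in(('scene',(180,255,240,320)),('top',(120,205,185,270))):
  c=cap(n); a,b,d,e=k;W=cloud(c)
  cv2.imwrite('pics/%s16.png'%n,cv2.convertScaleAbs(cv2.resize(c['pixels'][a:b,d:e],None,fx=7,fy=7,interpolation=cv2.INTER_CUBIC),alpha=1.4))
  m=(W[...,2]>.1)&(W[...,2]<.122); D=np.hypot(W[...,0]-.558,W[...,1]-.1205); m&=(D<.085)&(D>.03)
  P=W[m]; A=np.c_[P[:,:2]-[.558,.1205],np.ones(len(P))]; f=np.linalg.lstsq(A,P[:,2],rcond=None)[0]; print(n,len(P),'tilt',np.hypot(f[0],f[1]).round(4),'z',f[2].round(4))
"
```

```text
time_s: 17.0
tcp_pos: [0.5576, 0.1206, 0.214]
eef_rot: [27.3, 89.9, -147.7]
contact_force: [1.6, 1.0, 0.2]
gripper_width: 0.0004
time_s: 17.5
tcp_pos: [0.5202, -0.0262, 0.2739]
eef_rot: [154.9, 90.0, -20.3]
contact_force: [1.0, 0.8, -0.2]
gripper_width: 0.0005
t 17.5 tcp [ 0.5202 -0.0262  0.2739] yang -85.18 xz [-1.     0.    -0.001] F [ 1.03  0.79 -0.18] w 0.0005 q [ 18.7   3.4 -11.2   0.  -75.4  76.1]
scene 1608 tilt 0.0032 z 0.1159
top 224 tilt 0.0062 z 0.1141
```

View pics/scene16.png

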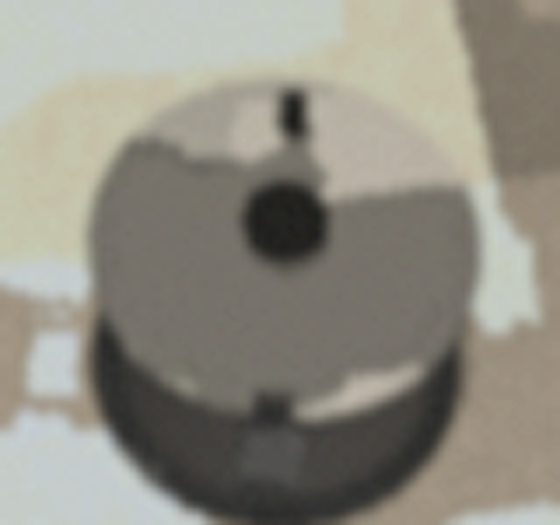

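View pics/top16.png

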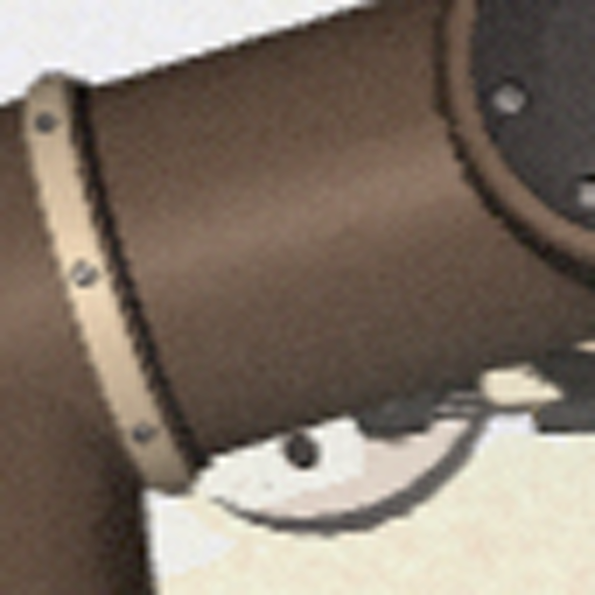

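The flange's upper face now reads 0.114–0.116 (home is 0.115) and is level, with the notch (270,407) over the ear (272,455). The arm is clear, so I check the bystanders and hand in.

```bash
python3 - <<'E'
from h import *
a=cv2.imread("pics/scene0.png"); c=cap("scene"); b=c["pixels"]
for n,(v0,v1,u0,u1) in dict(bottle=(160,205,125,158),tin=(178,212,345,376),bowl=(255,295,343,383)).items():
    (sh,_)=cv2.phaseCorrelate(np.float32(cv2.cvtColor(a,6)[v0:v1,u0:u1]),np.float32(cv2.cvtColor(b,6)[v0:v1,u0:u1])); print(n,np.round(sh,2))
stat(); print(order.close_job())
E
```

```text
bottle [0.09 0.56]
tin [ 0.02 -0.04]
bowl [0.15 0.04]
t 17.65 tcp [ 0.5205 -0.023   0.2732] yang -85.05 xz [-1. -0.  0.] F [-0.34 -0.71 -0.05] w 0.0002 q [ 19.1   3.4 -11.2  -0.  -75.4  75.9]
the job is handed in; nothing more can be done
None
```

The lid is turned with its notch over the pin and pressed fully home. I handed the job in at about 17.7 s; no verdict is reported.

**What I did:** I set the open fingers around the post and pushed the lid about 177° counter-clockwise. I opened the fingers and lifted them clear, then pressed the knob down with them shut. The seal yielded at about 7 N. The lid sank about 8 mm to a hard stop, where the force reached 24 N with no further movement.

**Last checks:**
- **Lid height and tilt:** the flange's upper face read 0.114 m in the top view and 0.116 m in the scene view (home is 0.115). Tilt was at most about 0.006 rad.
- **Notch and ear:** they lined up to within about 0.1° in the top view before pressing, and still lined up in the scene view afterwards. I checked the final alignment in the scene view only, because the arm hid most of the lid from the top camera.
- **Centring:** I did not measure it after pressing.
- **Bottle, tin and bowl:** all shifted less than 0.6 pixel between the first and last scene pictures.
- **Arm:** it is clear of everything, with only noise-level force on the tool.

**Disagreements:**
- **Fingertip height:** the fingertips were about 30 mm higher than the TCP reading. I used camera depth and contact force for heights instead.
- **Camera offset:** the two cameras differed by about 3–4 mm in y, so I compared the notch with the ear within each view.
- **Refused call:** the first move call was refused because each row needs every key. Nothing moved.

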